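# Radius check of a rack loader, then feed the rack

## Task

Check the rack loader for wear before use: take every radius leaf lying on the blue pad, set it flat on the bench against the one edge of the loader's deck whose curve it matches (bulging leaves into the hollow notches, hollow leaves onto the rounded corners) and press it home, leaving all of them there together, flush and unable to rock. Only then slide the tube rack (its rear tab is the grip) off the feed shelf, over the step and along the deck until it rests flat against the end stop, without lifting or tipping it, and put every leaf back flat on the blue pad. Leave the other things on the bench where they are.

Things in the scene. Friction and masses are not known exactly. Their poses are not given: they have to be found in the camera images.
- loader: Fixed rack loader. Origin at bench level under the step; y along the slide to the end stop, x across it, away from the robot, z up. Dark feed shelf y -150 to 0 mm, 100 mm wide, top at 16 mm; 4 mm step down to the grey deck, y 0 to 190, x -58 to 58, top at 12, sides upright to the bench. White rails to z 26 (shelf) and 22 (deck), 70 and 74 mm apart, stop to 28, guide the rack
- edge_red (a point): bench-level deepest point of the hollow notch in the deck's near side: radius 18 mm, 12 mm deep, mouth 34 mm; loader frame (-46, 85, 0) mm
- edge_green (a point): bench-level deepest point of the hollow notch in the deck's far side: radius 32 mm, 12 mm deep, mouth 50 mm; loader frame (46, 85, 0) mm
- edge_yellow (a point): bench-level point in the middle of the near rounded corner (radius 14); loader frame (-53.9, 185.9, 0) mm
- edge_purple (a point): bench-level point in the middle of the far rounded corner (radius 32); loader frame (48.6, 180.6, 0) mm
- stop (a point): foot of the end stop's face, on the deck's top, in the middle of the track; loader frame (0, 152, 12) mm. Axes as the loader's
- leaf_red: Red radius leaf, bulging (convex), radius 18 mm, fits the near notch. Bulge points to its +x, 12 mm proud of straight shoulders 64 mm wide; tab 26 mm long along x, centred 24 mm behind the shoulder line; 8 mm thick, 60 g, may be absent. Upright tab on it 12 mm thick, 58 mm high overall. Origin: underside below the tab's centre; z up; seated, its x and y point as the loader's do.
- tip_red (a point): foremost point of the red leaf's bulge, underside; leaf frame (36, 0, 0) mm. Meets edge_red when seated
- leaf_green: Green radius leaf, bulging (convex), radius 32 mm, fits the far notch. Bulge points to its -x, 12 mm proud of straight shoulders 64 mm wide; tab 26 mm long along x, centred 24 mm behind the shoulder line; 8 mm thick, 60 g, may be absent. Upright tab on it 12 mm thick, 58 mm high overall. Origin: underside below the tab's centre; z up; seated, its x and y point as the loader's do.
- tip_green (a point): foremost point of the green leaf's bulge, underside; leaf frame (-36, 0, 0) mm. Meets edge_green when seated
- leaf_yellow: Yellow radius leaf, hollow (concave), radius 14 mm, for the near corner. Quarter curve, 12 mm straight leg at each end. It goes on towards (+1, -1) of its x, y; tab 26 mm along it, centred 19 mm behind the curve; 8 mm thick, 60 g, may be absent. Upright tab on it 12 mm thick, 58 mm high overall. Origin: underside below the tab's centre; z up; seated, its x and y point as the loader's do.
- tip_yellow (a point): middle of the yellow leaf's hollow curve, underside; leaf frame (13.4, -13.4, 0) mm. Meets edge_yellow when seated
- leaf_purple: Purple radius leaf, hollow (concave), radius 32 mm, for the far corner. Quarter curve, 12 mm straight leg at each end. It goes on towards (-1, -1) of its x, y; tab 26 mm along it, centred 19 mm behind the curve; 8 mm thick, 60 g, may be absent. Upright tab on it 12 mm thick, 58 mm high overall. Origin: underside below the tab's centre; z up; seated, its x and y point as the loader's do.
- tip_purple (a point): middle of the purple leaf's hollow curve, underside; leaf frame (-13.4, -13.4, 0) mm. Meets edge_purple when seated
- pad: Fixed flat blue pad for the leaves, 210 x 200 mm (x, y), 2 mm thick; origin at the centre of its underside
- rack: Loose white tube rack, 64 mm wide (x), 130 mm long (y), body 40 mm high, with twelve lilac-capped tubes up to 75 mm high at y above -20 mm; about 0.5 kg. Origin at the centre of its underside, axes nearly along the loader's. At its rear end an upright white tab, 10 mm thick along y and 40 mm wide, rises to 90 mm
- rack_tab (a point): middle of the rack's upright rear tab, 70 mm above the rack's underside, at rack (0, -58, 70) mm; 32 mm of free space between tab and tubes
- rack_front (a point): lower front edge of the rack, middle, at rack (0, 65, 0) mm; meets the stop when home
- glove_box: salmon glove carton, 130 x 230 x 75 mm, bystander
- sanitiser: clear bottle, 60 mm across, 150 mm high, bystander
- tape: paper tape roll, 70 mm across, 22 mm high, bystander
- marker: black and red marker, 120 mm long along its y, 12 mm thick, bystander
- tube_stand: green block 60 x 60 x 30 mm with one red-capped tube, 90 mm high, bystander
- dish: white dish, 90 mm across, 22 mm high, bystander
Mind the look-alikes: they are no part of the job. Several things have the shape of the leaf_purple; the one meant has the colours described above. Leave any yellow look-alike of the rack alone.

How it is judged:
On the way, in this order (a step that is already met when the one before it is completed fails the run):
1. every leaf present sits flush on its own edge at the same time, let go (distance between tip_red and edge_red below 0.003 m and angle between the x axis of each of leaf_red, leaf_green, leaf_yellow, leaf_purple and the x axis of loader, either way round below 0.06 rad and linear speed of each of leaf_red, leaf_green, leaf_yellow, leaf_purple below 0.02 m/s and contact force between the fingers and leaf_red below 0.2 N and distance between tip_green and edge_green below 0.003 m and contact force between the fingers and leaf_green below 0.2 N and distance between tip_yellow and edge_yellow below 0.003 m and contact force between the fingers and leaf_yellow below 0.2 N and distance between tip_purple and edge_purple below 0.003 m and contact force between the fingers and leaf_purple below 0.2 N), for 0.3 s.
2. the rack rests flat on the deck against the end stop, let go (y of rack_front in the frame of stop between -0.005 and 0.003 m and x of rack_front in the frame of stop between -0.006 and 0.006 m and z of rack_front in the frame of stop between -0.002 and 0.002 m and angle between rack's own z axis and vertical below 0.04 rad and linear speed of rack below 0.02 m/s and contact force between the fingers and rack below 0.2 N), for 0.2 s.
At the end, for the whole second after the job is handed in: The rack stands level and released on the deck, front within 5 mm of the end stop and 6 mm of mid-track; every leaf lies flat on the pad (origin within 95 x 90 mm of its centre). Before that all leaves were once seated together and released: tip within 3 mm of its edge point, yaw within 0.06 rad (all of step 2 and x of leaf_red in the frame of pad between -0.095 and 0.095 m and y of leaf_red in the frame of pad between -0.09 and 0.09 m and height (world z) of each of leaf_red, leaf_green, leaf_yellow, leaf_purple below 0.007 m and angle between each of leaf_red, leaf_green, leaf_yellow, leaf_purple's own z axis and vertical below 0.08 rad and linear speed of each of leaf_red, leaf_green, leaf_yellow, leaf_purple below 0.02 m/s and x of leaf_green in the frame of pad between -0.095 and 0.095 m and y of leaf_green in the frame of pad between -0.09 and 0.09 m and x of leaf_yellow in the frame of pad between -0.095 and 0.095 m and y of leaf_yellow in the frame of pad between -0.09 and 0.09 m and x of leaf_purple in the frame of pad between -0.095 and 0.095 m and y of leaf_purple in the frame of pad between -0.09 and 0.09 m); the robot touches nothing.
It fails at once if the rack is lifted more than 10 mm above the feed shelf (z of rack in the frame of loader above 0.026 m).
It fails at once if the rack is tipped by more than 0.25 rad (angle between rack's own z axis and vertical above 0.25 rad).
It fails at once if a bystander is moved more than 40 mm (distance of any of glove_box, sanitiser, tape, marker, tube_stand, dish from where it was at the start of the episode above 0.04 m).
Of leaf_red, leaf_green, leaf_yellow, leaf_purple only 3 to 4 are there at a start; the rules pass over those that are not, and their reading is None.
At some moment in a run one of leaf_red, leaf_green, leaf_yellow, leaf_purple may be knocked a few centimetres aside while the robot is not near it.
Once in a run the grip may slacken for a moment while it holds something.
It also fails if it takes over 210 s, if anything falls off the work surface, if the arm or the gripper's body presses on something with over 40 N, if the wrist force passes 120 N, or if a joint passes its speed limit or range.

## Robot

A 6-joint arm with a two-finger parallel gripper is mounted at the origin on the work surface. World frame = base frame: x ahead of the robot, y to its left, z up, the work surface at z = 0. Lengths are in m, angles in rad, forces in N, time in s.
With the tool pointing down it reaches from about 0.25 to 0.725 m from the base axis. Payload 4 kg.
Tool frame: the origin (TCP) lies between the finger pads; the fingertips stand 8 mm ahead of it and the grasp point (between the pads) lies 11 mm behind it (bot.tip_reach is the distance from the TCP to the fingertips, in m); z points along the fingers, y is the line along which they close (so a half turn about z gives the same grasp; the last joint's range is limited). The gripper opens to 85 mm and grips with 20 to 120 N. Pads are 22 mm wide; open, the fingers measure 114 mm over their backs; the gripper's body (76 mm by 85 mm) begins 54 mm behind the grasp point. The pads swing forward as they close: fully open they stand 13 mm farther back than shut.
Start: joints at [-1.257, 0.241, 0.005, 1.335, 0, 1.571], TCP at [0.154, -0.476, 0.239] pointing down, gripper open.
Joint ranges: [-2.72, 2.72], [-1.05, 1.87], [-1.09, 1.28], [-1.99, 2.15], [-1.42, 1.44], [-3.14, 3.14]. Speed limits (rad/s): [2.79, 2.79, 3.14, 3.14, 3.14, 3.14].

## Interface

Orientations are given as a unit quaternion [x, y, z, w].
In Python, from workcell import bot gives the robot as it stands.
- The arm moves only by the tool move_arm, never from a script. Its argument "deltas" is a list of rows, each a list of 7 numbers: the opening, from 0 (shut) to 1 (fully open), then the shift along the tool's x, y, z in mm, then the turn, a rotation vector about the tool's x, y, z in degrees. In form: [[gripper, tx, ty, tz, ax, ay, az], ...]. A call has 1 to 10 rows; each row shifts and turns the commanded pose from where the row before left it, along the tool's axes as they then stand; what a row does not reach is not made up. A row lasts 1/12 s, in which the tool goes at most 41.7 mm and 7.16 degrees, less where a joint would pass 70% of its speed; a pose out of reach is approached as far as the arm can. A call is refused whole if a number of a shift passes 41.7 or a number of a turn 7.16, either way. A call with a gripper value outside its range is refused whole. The fingers move at their own pace and stop on an object; the grip force is fixed at half the most. Time passes only in rows, so rows that do not move let the fingers close. It gives the time, the measured TCP pose, the force, the opening and the grip force at its end, in the units of the state.
- bot.get_obs(): the state, without advancing time (a new reading comes with each control period).
- bot.camera(name): name is "scene" or "top"; returns the picture (480x640x3 uint8, blue, green, red); there is no depth.
- bot.calibration(name): a dict with "K" (3x3 intrinsics, pixels), "position" and "orientation" of the camera in the world. Camera axes: x right, y down, z forward; pixel columns grow to the right and rows downward; lengths in m; the calibration is good to about 2 mm. A picture is of the moment at which its call begins. calibration takes no time and is no camera call.
- bot.job_done(): hands the job in; it is judged then, once.
Trained networks look in the newest picture that a camera, given by its name, has taken for a name from the list of things; names that differ only in an ending like _2 or _b are one class to them, and where a whole thing is asked for, a point or a joint stands for the part that bears it (a point fixed in the world has none). Each returns a list of dicts, best first, with "conf" (0 to 1); they miss things now and then, are a little off and sometimes report something else, mostly with a low value. They report only what shows in the picture. A call takes as long as a camera call. They do not tell look-alikes from the thing itself.
- bot.outline_of(query, camera): "pixels" (480x640 bool, what is visible of it) and "rect" ([left, top, width, height] in pixels, round what is visible of it).
The state is a dict: "clock": time; "joint_pos": joint angles; "joint_vel": joint speeds; "tau": joint torques, N m; "eef_pos": TCP position; "tool_rot": TCP orientation; "ft_force": force on the tool from outside, world axes, zero at the start; "ft_torque": the same for the moment, N m; "grip_width": finger opening in m; "grasp_force": force on a finger pad.
Only numpy, scipy, OpenCV 4.12 (cv2) and the standard library are available. Lean on these libraries where they do the work, as an engineer would, in place of code of your own. Each camera call takes 0.05 s, during which the arm holds its last target. There are 200 camera calls.

## Working session

There is one attempt and no reset: what is moved stays moved. The work goes in short steps, Python scripts to look and compute and a tool call to move; the robot and the scene stay as the last step left them, time stands still between calls to the robot, and variables do not carry over. Pictures are saved under pics/ and viewed, at most 14 in all, crops included, and the job is handed in when it is done.

Besides the shell and the picture viewer there is one more tool, called after "Emit:" as name([rows], argument=value, ...), one row to a line, values as JSON. move_arm: Moves the arm, as the interface text tells. Its arguments: {"type":"object","properties":{"deltas":{"type":"array","items":{"type":"array","items":{"type":"number"}}}},"required":["deltas"]}

```bash
mkdir -p pics; ls; python3 - <<'E'
from workcell import bot
import cv2
for n in("scene","top"):
    im=bot.camera(n); cv2.imwrite(f"pics/{n}0.png",im); c=bot.calibration(n); print(n,c)
o=bot.get_obs(); print(o)
E
```

```text
pics
scene {'K': array([[574.76091325,   0.        , 313.28326346],
       [  0.        , 574.76091325, 243.79378563],
       [  0.        ,   0.        ,   1.        ]]), 'position': array([1.28344357, 0.19712319, 1.25428719]), 'orientation': array([ 0.56647895,  0.76851625, -0.2359418 , -0.18115142])}
top {'K': array([[590.33330802,   0.        , 317.23565761],
       [  0.        , 590.33330802, 242.24353184],
       [  0.        ,   0.        ,   1.        ]]), 'position': array([ 0.24684549, -0.04503016,  1.29754632]), 'orientation': array([ 0.71077471, -0.69611611,  0.07287428, -0.07007864])}
{'clock': 0.1, 'joint_pos': array([-1.25701004e+00,  2.41336987e-01,  3.85968839e-03,  1.33518967e+00,
        3.66984595e-05,  1.57080713e+00]), 'joint_vel': array([ 0.00156806, -0.00043918,  0.0042689 , -0.00130758,  0.00030022,
       -0.00086389]), 'tau': array([-7.26662875e-04, -3.73137331e+01,  2.53010505e+01,  1.08808035e-02,
        1.00565478e-05, -1.13162152e-06]), 'eef_pos': array([ 0.15417284, -0.47506295,  0.23850256]), 'tool_rot': array([ 9.87717911e-01,  1.56244847e-01, -1.28025353e-04, -9.26699536e-04]), 'ft_force': array([ 0.17503015, -0.06881449, -0.78164567]), 'ft_torque': array([ 0.01715334, -0.0342304 , -0.02742152]), 'grasp_force': 0.0, 'grip_width': 0.08539502872291446}
```

View pics/top0.png

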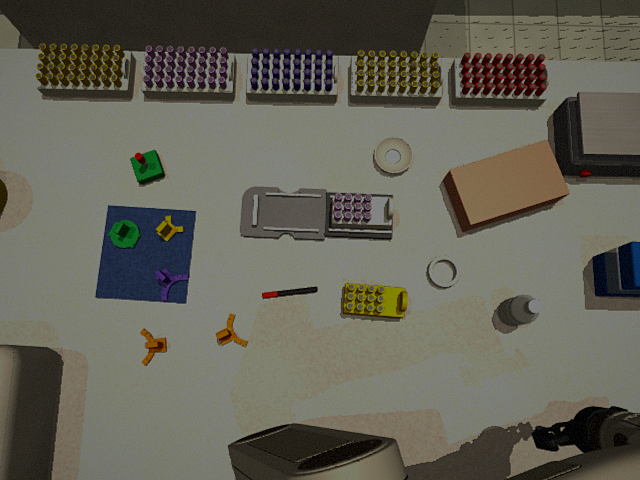

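View pics/scene0.png

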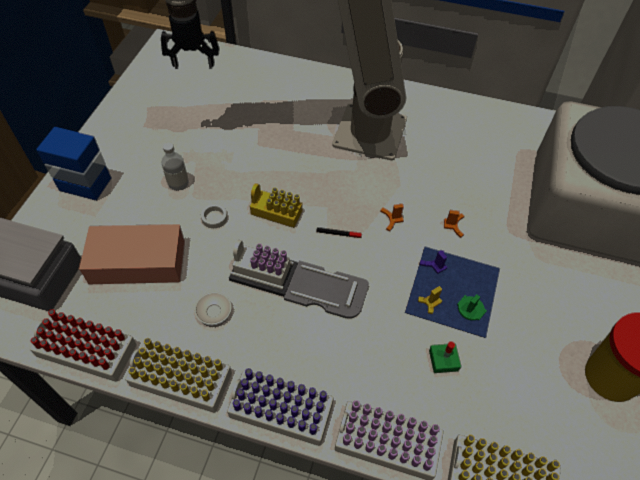

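```bash
cat > h.py <<'E'
from workcell import bot
import cv2, numpy as np
from scipy.spatial.transform import Rotation as R
from scipy.optimize import minimize
_C={n:bot.calibration(n) for n in("scene","top")}
def proj(n,P):
    c=_C[n]; p=(np.asarray(P)-c["position"])@R.from_quat(c["orientation"]).as_matrix()
    q=p@c["K"].T; return q[:,:2]/q[:,2:]
def back(n,uv,z):
    c=_C[n]; M=R.from_quat(c["orientation"]).as_matrix()
    d=M@np.linalg.inv(c["K"])@np.array([uv[0],uv[1],1.]); p=c["position"]
    return p+d*(z-p[2])/d[2]
def arc(c,r,a,b,n=15):
    t=np.radians(np.linspace(a,b,n)); return [(c[0]+r*np.cos(x),c[1]+r*np.sin(x)) for x in t]
def box(cx,cy,lx,ly,ang=0):
    p=np.array([(-lx,-ly),(lx,-ly),(lx,ly),(-lx,ly)])/2; a=np.radians(ang)
    return p@np.array([[np.cos(a),np.sin(a)],[-np.sin(a),np.cos(a)]])+[cx,cy]
def hollow(r,w,sx):   # curve opens to (sx,-1)
    # sx=-1: centre at (-k,-k)
    k=13.4+r*.7071; c=(-k,-k)
    P=[(c[0]-12,c[1]+r)]+arc(c,r,90,0)+[(c[0]+r,c[1]-12),(c[0]+r+w,c[1]-12)]+arc(c,r+w,0,90)+[(c[0]-12,c[1]+r+w)]
    P=np.array(P); 
    if sx>0: P=P*[-1,1]
    return P
# each: list of (polygon mm, z0, z1)
import math
def green():
    h=math.degrees(math.acos((32-12)/32)); c=(-36+32,0)
    P=arc(c,32,180-h,180+h)+[(-24,-32),(-14,-32),(13,-13),(13,13),(-14,32),(-24,32)]
    return np.array(P)
W=10
def models():
    return {"leaf_green":[(green(),0,8),(box(0,0,26,12),8,58)],
 "leaf_yellow":[(hollow(14,W,1),0,8),(box(0,0,26,12,-45),0,58)],
 "leaf_purple":[(hollow(32,W,-1),0,8),(box(0,0,26,12,45),0,58)],
 "loader":[(box(0,-75,100,150),0,16),(np.array([(-58,0),(58,0)]+[(58,158)]+arc((26,158),32,0,90)+arc((-44,176),14,90,180)),0,12)],
 "pad":[(box(0,0,210,200),0,2)],
 "rack":[(box(0,0,64,130),0,40),(box(0,-58,40,10),0,90)]}
def sil(n,m,x,y,yaw,z0=0,S=4):
    im=np.zeros((480*S,640*S),np.uint8)
    c,s=np.cos(yaw),np.sin(yaw); Rm=np.array([[c,-s],[s,c]])
    for P,a,b in m:
        q=(np.asarray(P)/1000)@Rm.T+[x,y]
        A=proj(n,np.c_[q,np.full(len(q),a/1000+z0)]);B=proj(n,np.c_[q,np.full(len(q),b/1000+z0)])
        f=lambda u:np.round((np.atleast_2d(u)+.5)*S-.5).astype(np.int32)
        k=len(q)
        for U in(A,B): cv2.fillPoly(im,[f(U)],1)
        for i in range(k): cv2.fillConvexPoly(im,f([A[i],A[(i+1)%k],B[(i+1)%k],B[i]]),1)
    return cv2.resize(im.astype(np.float32),(640,480),interpolation=cv2.INTER_AREA)
def fit(masks,m,x0,z0=0):
    def cost(p):
        t=0
        for n,k in masks.items():
            t+=np.abs(sil(n,m,p[0]/1000,p[1]/1000,p[2]/100,z0)-k).sum()/k.sum()
        return t
    p0=np.array([x0[0]*1000,x0[1]*1000,x0[2]*100])
    sm=p0+np.array([[0,0,0],[9,0,0],[0,9,0],[0,0,25]])
    r=minimize(cost,p0,method="Nelder-Mead",options=dict(initial_simplex=sm,xatol=.1,fatol=1e-4,maxiter=250))
    return r.x*[.001,.001,.01],r.fun
E
python3 - <<'E'
from h import *
import pickle
ims={n:bot.camera(n) for n in("scene","top")}
M={}
for q in("leaf_green","leaf_yellow","leaf_purple","leaf_red","pad","loader","rack"):
    for n in("top","scene"):
        r=bot.outline_of(q,n); M[q,n]=r
        print(q,n,[(round(d["conf"],2),[int(v) for v in d["rect"]],int(d["pixels"].sum())) for d in r])
pickle.dump((ims,M),open("m0.pkl","wb"))
cr=cv2.resize(ims["top"][180:310,90:400],None,fx=2.5,fy=2.5,interpolation=cv2.INTER_CUBIC)
cv2.imwrite("pics/c1.png",np.clip(cr*1.6,0,255))
E
```

```text
leaf_green top [(0.89, [107, 221, 32, 25], 635), (0.57, [239, 186, 153, 52], 5173)]
leaf_green scene [(0.83, [456, 293, 26, 26], 559), (0.69, [422, 251, 23, 22], 300)]
leaf_yellow top [(0.55, [153, 217, 30, 26], 373)]
leaf_yellow scene []
leaf_purple top [(0.83, [215, 312, 30, 31], 392), (0.82, [139, 329, 27, 36], 479), (0.7, [157, 267, 31, 31], 420), (0.7, [109, 218, 29, 32], 713)]
leaf_purple scene [(0.82, [386, 205, 17, 24], 298), (0.74, [422, 252, 23, 18], 323), (0.67, [444, 209, 17, 28], 305)]
leaf_red top [(0.28, [241, 189, 153, 51], 5107)]
leaf_red scene [(0.58, [231, 239, 59, 46], 1843)]
pad top [(0.82, [94, 205, 98, 102], 7059)]
pad scene [(0.95, [406, 246, 94, 94], 4539)]
loader top [(0.91, [242, 188, 151, 50], 5002)]
loader scene [(0.67, [231, 258, 138, 57], 3818), (0.66, [406, 246, 94, 94], 4866)]
rack top [(0.84, [332, 194, 61, 36], 2049), (0.78, [342, 285, 65, 36], 1913), (0.18, [376, 135, 37, 35], 1081), (0.17, [426, 254, 34, 34], 508)]
rack scene [(0.73, [232, 240, 56, 45], 1725), (0.68, [250, 184, 52, 43], 1625)][ WARN:0@4.437] global loadsave.cpp:1063 imwrite_ Unsupported depth image for selected encoder is fallbacked to CV_8U.
```

View pics/c1.png

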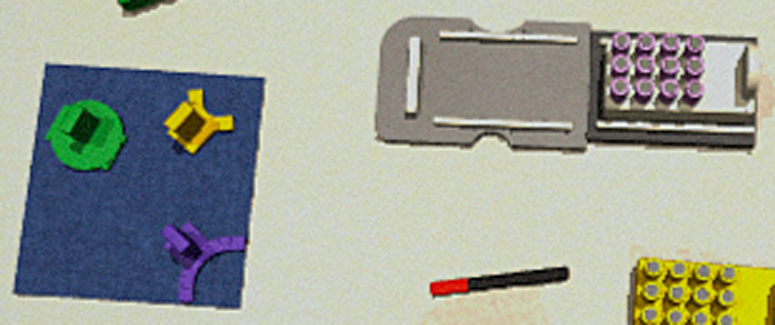

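```bash
python3 - <<'E'
from h import *
import pickle
ims,M=pickle.load(open("m0.pkl","rb"))
t=ims["top"];s=ims["scene"]
z=lambda i,x,y,w:cv2.resize(i[y:y+w,x:x+w],(390,390),interpolation=cv2.INTER_CUBIC)
a=np.hstack([z(t,104,214,40),z(s,450,288,40)])
cv2.imwrite("pics/c2.png",np.clip(a*1.5,0,255).astype(np.uint8))
for n in ims:
    hsv=cv2.cvtColor(ims[n],cv2.COLOR_BGR2HSV)
    for q,u in(("g",(124,240) if n=="top" else(468,312)),("y",(172,222)if n=="top" else (425,305)),("p",(178,281)if n=="top" else (437,262)),("pad",(130,280)if n=="top" else(480,285))):
        print(n,q,hsv[u[1],u[0]])
E
```

```text
scene g [ 67 185  76]
scene y [113 138  74]
scene p [130 200  37]
scene pad [112 131  74]
top g [ 63 195 102]
top y [112 193  62]
top p [118 148  31]
top pad [110 146  68]
```

View pics/c2.png

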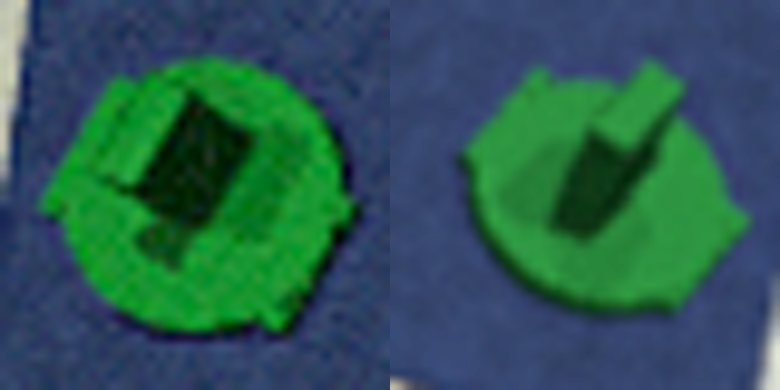

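```bash
cat > seg.py <<'E'
from h import *
def seg(im,q,n,roi):
    h,s,v=cv2.split(cv2.cvtColor(cv2.GaussianBlur(im,(3,3),0),cv2.COLOR_BGR2HSV))
    if q=="green": m=(h>45)&(h<85)&(s>120)
    if q=="yellow": m=(h>15)&(h<35)&(s>100)
    if q=="purple":
        b,g,r=[c.astype(int) for c in cv2.split(cv2.GaussianBlur(im,(3,3),0))]
        m=(r>g+5)&(b>r)
    k=np.zeros_like(m); x,y,w,hh=roi; k[y:y+hh,x:x+w]=1; m=(m&k).astype(np.uint8)
    _,L,st,_=cv2.connectedComponentsWithStats(m)
    m=L==1+np.argmax(st[1:,4]); return m.astype(np.float32)
E
python3 - <<'E'
from seg import *
import pickle
ims,M=pickle.load(open("m0.pkl","rb"))
print("g tab top",back("top",(115.8,228.4),.06),back("scene",(475.6,298.8),.06))
md=models()
roi={"top":(95,205,98,102),"scene":(405,245,98,98)}
for q in("green","yellow","purple"):
    mk={n:seg(ims[n],q,n,roi[n]) for n in ims}
    for n in mk: 
        ys,xs=np.nonzero(mk[n]); print(q,n,len(ys),xs.min(),ys.min(),xs.max(),ys.max())
    ys,xs=np.nonzero(mk["top"]); p=back("top",(xs.mean(),ys.mean()),.01)
    best=sorted([ (lambda r:(r[1],r[0]))(fit(mk,md["leaf_"+q],(p[0],p[1],a),.002)) for a in np.arange(-3,3,.75)],key=lambda t:t[0])
    print(q,[(round(c,3),np.round(v,4)) for c,v in best[:3]])
g=np.hstack([cv2.resize(ims["top"][205:310,95:195],None,fx=4,fy=4),cv2.resize(ims["scene"][240:345,405:505],None,fx=4,fy=4)])
mt=np.zeros((480,640),np.float32);
lp=M["loader","top"][0]["pixels"].astype(np.float32); ls=M["loader","scene"][0]["pixels"].astype(np.float32)
rt=max
md["loader"]+= [(box(0,152+6,74,6),12,28)]
rk=M["rack","top"][0]["pixels"];rs=M["rack","scene"][0]["pixels"]
lo,c=fit({"top":lp},md["loader"],(*back("top",(326,214),.012)[:2],0)); print("loader",lo,c)
pm={n:(M["pad",n][0]["pixels"]).astype(np.float32) for n in ims}
pc=back("top",(146,255),0); print("pad",fit({"top":pm["top"]},md["pad"],(pc[0],pc[1],0)))
E
```

```text
g tab top [0.52202934 0.38543618 0.06      ] [0.52768915 0.38324529 0.06      ]
green scene 544 457 295 486 319
green top 690 108 220 140 247
green [(np.float64(0.524), array([ 0.5318,  0.3781, -0.5348])), (np.float64(0.527), array([ 0.5322,  0.3827, -0.1887])), (np.float64(0.531), array([0.5204, 0.3891, 1.7925]))]
yellow scene 300 418 286 441 313
yellow top 366 156 216 183 241
yellow [(np.float64(0.5), array([0.5279, 0.2895, 0.126 ])), (np.float64(0.511), array([0.5285, 0.2901, 0.1055])), (np.float64(0.885), array([ 0.5461,  0.2872, -1.8489]))]
purple scene 271 419 250 446 272
purple top 402 155 269 188 300
purple [(np.float64(0.543), array([0.4251, 0.2853, 0.0248])), (np.float64(0.543), array([0.4257, 0.2857, 0.0134])), (np.float64(0.543), array([0.4257, 0.2854, 0.0128]))]
loader [ 0.57588134 -0.06451071 -0.02013391] 0.47207367420196533
pad (array([ 0.47905999,  0.33372523, -0.04770333]), np.float64(0.20998015999794006))
```

```bash
cat >> h.py <<'E'
def wires(im,n,m,p,z0=0,col=(255,255,255),S=4,off=(0,0)):
    c,s=np.cos(p[2]),np.sin(p[2]); Rm=np.array([[c,-s],[s,c]])
    for P,a,b in m:
        q=(np.asarray(P)/1000)@Rm.T+[p[0],p[1]]
        for z in(a,b):
            u=proj(n,np.c_[q,np.full(len(q),z/1000+z0)])-off
            cv2.polylines(im,[np.round((u+.5)*S).astype(np.int32)],True,col,1)
    return im
def crop(im,x,y,w,h,S):
    return np.clip(cv2.resize(im[y:y+h,x:x+w],None,fx=S,fy=S,interpolation=cv2.INTER_CUBIC).astype(float)*1.5,0,255).astype(np.uint8)
def deck():
    def notch(cx,r,s): # s=+1 far side at x=58
        d=12; h=math.acos((r-d)/r); c=cx
        t=np.linspace(-h,h,13)*(1 if s>0 else -1)
        return [(s*(46+r-r*math.cos(a)) if False else s*46+s*(r-r*math.cos(a)), 85+r*math.sin(a)) for a in t]
    P=[(-58,0),(58,0)]+notch(0,32,1)+arc((26,158),32,0,90)+arc((-44,176),14,90,180)+notch(0,18,-1)
    return np.array(P)
E
python3 - <<'E'
from seg import *
import pickle
ims,M=pickle.load(open("m0.pkl","rb")); md=models()
t=ims["top"]; hsv=cv2.cvtColor(t,cv2.COLOR_BGR2HSV)
print("row214 V",hsv[228,232:335:3,2]); print("col300 V",hsv[180:250:2,300,2]); print("col300 S",hsv[180:250:2,270,2])
V=cv2.GaussianBlur(t,(3,3),0).max(2)
m=((V<(V[228,236].astype(int)+V[228,250])/2)).astype(np.uint8); k=np.zeros_like(m); k[182:246,236:320]=1; m&=k
cs,_=cv2.findContours(m,cv2.RETR_EXTERNAL,cv2.CHAIN_APPROX_NONE); c=max(cs,key=cv2.contourArea); f=np.zeros_like(m); cv2.drawContours(f,[c],-1,1,-1)
dm=[(deck(),0,12)]
def cost(p):
    s=sil("top",dm,p[0]/1000,p[1]/1000,p[2]/100); s[:,320:]=0; return np.abs(s-f).sum()
p0=np.array([576,-64,-2.]); r=minimize(cost,p0,method="Nelder-Mead",options=dict(initial_simplex=p0+np.array([[0,0,0],[6,0,0],[0,6,0],[0,0,3]]),xatol=.05,fatol=.01))
lo=r.x*[.001,.001,.01]; print("loader",lo,r.fun,f.sum())
a=crop(t,95,205,100,105,4); 
for q,p in(("green",(0.5318,.3781,-.5348)),("yellow",(.5279,.2895,.126)),("purple",(.4251,.2853,.02))): wires(a,"top",md["leaf_"+q],p,.002,S=4,off=(95,205))
b=crop(t,236,182,100,105,4); wires(b,"top",dm,lo,0,(0,0,255),4,(236,182))
cv2.imwrite("pics/o1.png",np.hstack([a,b]))
E
```

```text
row214 V [129 130 139  89  89  88  90  93  90  90  91 133 134 137 144 145 143 146
 142 140 128 127 116  98 103  88 102  98  98  87  96  42  64  71  52]
col300 V [129 131 134 135 101  90  68 146  35  99  89  92  89  90  92  88  92  90
  91  95  87  94  89  88 103 125  57  90  94  44 102 130 134 130 133]
col300 S [133 131 131 129  85  86  94 128  54  90  82  88  87  85  88  83  82  86
  85  85  90  82  85  94 136  39  88  88  85  92 134 132 135 131 131]
loader [ 0.57230632 -0.0642623  -0.04391062] 234.4375 3740
```

View pics/o1.png

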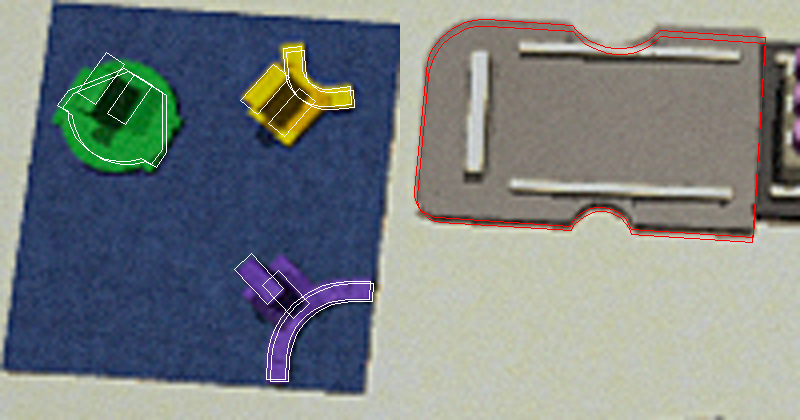

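```bash
cat > fl.py <<'E'
from seg import *
def leaf(q,e):
    if q=="green":
        rb,xr=e; h=math.degrees(math.acos(20/32))
        P=arc((-4,0),32,180-h,180+h)+[(-24,-32),(xr,-32),(xr,32),(-24,32)]
        return [(np.array(P),0,8),(np.array(arc((0,0),rb,0,350,36)),0,8),(box(0,0,26,12),0,58)]
    rb,w=e
    return [(hollow(14 if q=="yellow" else 32,w,1 if q=="yellow" else -1),0,8),(np.array(arc((0,0),rb,0,350,36)),0,8),(box(0,0,26,12,-45 if q=="yellow" else 45),0,58)]
E0={"green":(25,5),"yellow":(15,8),"purple":(15,8)}
def fitleaf(mk,q,x0,e0=None,z0=.002,free=True):
    e0=E0[q] if e0 is None else e0
    def cost(p):
        e=p[3:] if free else e0
        return sum(np.abs(sil(n,leaf(q,e),p[0]/1000,p[1]/1000,p[2]/100,z0)-k).sum() for n,k in mk.items())
    p0=np.array([x0[0]*1000,x0[1]*1000,x0[2]*100]+(list(e0) if free else []))
    d=np.diag([6,6,15,3,3.][:len(p0)]); sm=np.vstack([p0,p0+d])
    r=minimize(cost,p0,method="Nelder-Mead",options=dict(initial_simplex=sm,xatol=.1,fatol=.5,maxiter=300))
    r=minimize(cost,r.x,method="Nelder-Mead",options=dict(initial_simplex=np.vstack([r.x,r.x-d/2]),xatol=.05,fatol=.2,maxiter=300))
    return r.fun,np.round(r.x,2)
E
python3 - <<'E'
from fl import *
import pickle
ims,M=pickle.load(open("m0.pkl","rb"))
roi={"top":(95,205,98,102),"scene":(405,245,98,98)}
t=ims["top"];s=ims["scene"]
a=crop(t,95,205,100,105,4);b=crop(s,405,245,100,105,4)
for q,st in(("green",[(.525,.384,x) for x in(-.5,2.6)]),("yellow",[(.528,.29,.1)]),("purple",[(.425,.285,0)])):
    mk={n:seg(ims[n],q,n,roi[n]) for n in ims}
    rs=sorted([fitleaf(mk,q,x) for x in st],key=lambda r:r[0]); print(q,rs,[k.sum() for k in mk.values()])
    p=rs[0][1]
    for i,n,o in((a,"top",(95,205)),(b,"scene",(405,245))): wires(i,n,leaf(q,p[3:]),p[:3]*[.001,.001,.01],.002,off=o)
cv2.imwrite("pics/o2.png",np.hstack([a,b]))
E
```

```text
green [(np.float64(56.0), array([526.29, 381.89, -43.35,  27.47,   9.56])), (np.float64(124.125), array([517.8 , 386.28, 260.61,  27.29,   8.12]))] [np.float32(544.0), np.float32(690.0)]
yellow [(np.float64(80.875), array([528.79, 289.58,  11.45,  16.94,  11.7 ]))] [np.float32(300.0), np.float32(366.0)]
purple [(np.float64(114.375), array([424.63, 285.84,   3.96,  15.72,  10.33]))] [np.float32(271.0), np.float32(402.0)]
```

View pics/o2.png

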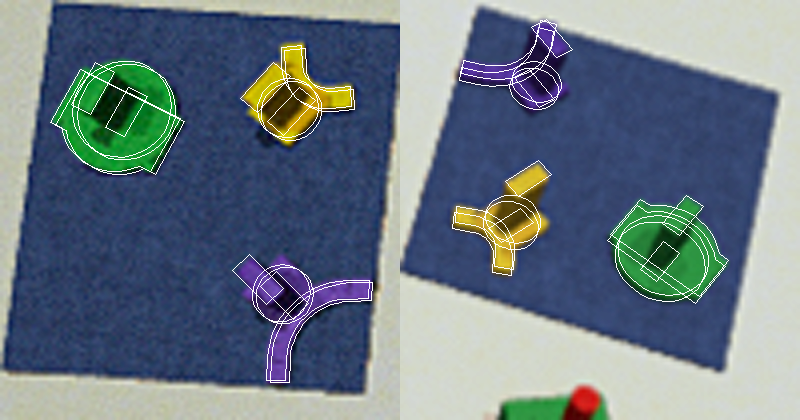

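```bash
cat > plan.py <<'E'
from h import *
import sys
LO=np.array([.5723,-.0643,-.0439])
def seat(x,y):
    c,s=np.cos(LO[2]),np.sin(LO[2]); return LO[:2]+np.array([c*x-s*y,s*x+c*y])/1000
def phi(o): 
    X=R.from_quat(o["tool_rot"]).as_matrix()[:,0]; return np.arctan2(X[1],X[0])
def plan(x,y,z,f):
    o=bot.get_obs(); p=o["eef_pos"]; g=phi(o); d=np.array([x,y])-p[:2]
    while f-g>np.pi/2+.6: f-=np.pi
    while f-g<-np.pi/2-.6: f+=np.pi
    print("az %.1f deg | after turn tx %.1f ty %.1f tz %.1f | pos"%(-np.degrees(f-g),1000*(d@[np.cos(f),np.sin(f)]),1000*(d@[np.sin(f),-np.cos(f)]),1000*(p[2]-z)),np.round(p,4),round(g,4),"F",np.round(o["ft_force"],1),"w",round(o["grip_width"],4),"t",round(o["clock"],1),"tilt",np.round(R.from_quat(o["tool_rot"]).as_matrix()[:2,2],3))
E
python3 -c "
from plan import *
plan(.4246,.2858,.2,.825)
for n,x,y in(('g',82,85),('p',62,194),('y',-67.3,199.3)): print(n,seat(x,y))"
```

```text
az -29.3 deg | after turn tx 742.7 ty -318.1 tz 39.3 | pos [ 0.1543 -0.4756  0.2393] 0.3138 F [-0.  -0.4  0. ] w 0.0854 t 0.9 tilt [ 0. -0.]
g [0.6579513  0.01701946]
p [0.64275413 0.12679216]
y [0.5138113  0.13776151]
```

Emit:
move_arm([
  [0.5, 0, 0, 0, 0, 0, -5.86],
  [0.5, 0, 0, 0, 0, 0, -5.86],
  [0.5, 0, 0, 0, 0, 0, -5.86],
  [0.5, 0, 0, 0, 0, 0, -5.86],
  [0.5, 0, 0, 0, 0, 0, -5.86],
  [0.5, 29.7, -12.7, 0, 0, 0, 0],
  [0.5, 29.7, -12.7, 0, 0, 0, 0],
  [0.5, 29.7, -12.7, 0, 0, 0, 0],
  [0.5, 29.7, -12.7, 0, 0, 0, 0],
  [0.5, 29.7, -12.7, 0, 0, 0, 0],
])

```text
clock: 1.73
eef_pos: [0.2086, -0.322, 0.2393]
tool_rot: [0.916, 0.401, 0.0, 0.0]
ft_force: [1.0, -0.8, -0.2]
grip_width: 0.0427
grasp_force: 0.0
```

Emit:
move_arm([
  [0.5, 29.7, -12.7, 0, 0, 0, 0],
  [0.5, 29.7, -12.7, 0, 0, 0, 0],
  [0.5, 29.7, -12.7, 0, 0, 0, 0],
  [0.5, 29.7, -12.7, 0, 0, 0, 0],
  [0.5, 29.7, -12.7, 0, 0, 0, 0],
  [0.5, 29.7, -12.7, 0, 0, 0, 0],
  [0.5, 29.7, -12.7, 0, 0, 0, 0],
  [0.5, 29.7, -12.7, 0, 0, 0, 0],
  [0.5, 29.7, -12.7, 0, 0, 0, 0],
  [0.5, 29.7, -12.7, 0, 0, 0, 0],
])

```text
clock: 2.57
eef_pos: [0.3168, -0.0175, 0.2397]
tool_rot: [0.916, 0.401, 0.001, 0.0]
ft_force: [0.3, -1.1, -0.4]
grip_width: 0.0427
grasp_force: 0.0
```

Emit:
move_arm([
  [0.5, 29.7, -12.7, 0, 0, 0, 0],
  [0.5, 29.7, -12.7, 0, 0, 0, 0],
  [0.5, 29.7, -12.7, 0, 0, 0, 0],
  [0.5, 29.7, -12.7, 0, 0, 0, 0],
  [0.5, 29.7, -12.7, 0, 0, 0, 0],
  [0.5, 29.7, -12.7, 0, 0, 0, 0],
  [0.5, 29.7, -12.7, 0, 0, 0, 0],
  [0.5, 29.7, -12.7, 0, 0, 0, 0],
  [0.5, 29.7, -12.7, 0, 0, 0, 0],
  [0.5, 29.7, -12.7, 0, 0, 0, 0],
])

```text
clock: 3.4
eef_pos: [0.425, 0.287, 0.2393]
tool_rot: [0.916, 0.401, 0.0, 0.0]
ft_force: [0.9, -0.0, 0.3]
grip_width: 0.0423
grasp_force: 0.0
```

```bash
python3 -c "
from plan import *
plan(.4246,.2858,.029,.825)"
```

```text
az 0.0 deg | after turn tx -1.2 ty 0.5 tz 210.3 | pos [0.425  0.287  0.2393] 0.8256 F [ 0.9 -0.   0.3] w 0.0423 t 3.4 tilt [0. 0.]
```

Emit:
move_arm([
  [0.5, -1.2, 0.5, 30, 0, 0, 0],
  [0.5, 0, 0, 30, 0, 0, 0],
  [0.5, 0, 0, 30, 0, 0, 0],
  [0.5, 0, 0, 30, 0, 0, 0],
  [0.5, 0, 0, 30, 0, 0, 0],
  [0.5, 0, 0, 30, 0, 0, 0],
  [0.5, 0, 0, 20, 0, 0, 0],
  [0.5, 0, 0, 10, 0, 0, 0],
  [0.5, 0, 0, 0, 0, 0, 0],
  [0, 0, 0, 0, 0, 0, 0],
])

```text
clock: 4.23
eef_pos: [0.4246, 0.2842, 0.0296]
tool_rot: [0.916, 0.401, -0.0, -0.0]
ft_force: [-0.3, 0.7, 0.5]
grip_width: 0.0318
grasp_force: 0.0
```

Emit:
move_arm([
  [0, 0, 0, 0, 0, 0, 0],
  [0, 0, 0, 0, 0, 0, 0],
  [0, 0, 0, 0, 0, 0, 0],
  [0, 0, 0, 0, 0, 0, 0],
  [0, 0, 0, -20, 0, 0, 0],
  [0, 0, 0, -20, 0, 0, 0],
  [0, 0, 0, -20, 0, 0, 0],
])

```text
clock: 4.82
eef_pos: [0.4239, 0.2837, 0.0899]
tool_rot: [0.916, 0.401, -0.001, 0.0]
ft_force: [-0.2, -0.0, -0.4]
grip_width: 0.0112
grasp_force: 58.4
```

```bash
python3 - <<'E'
from plan import *
s=seat(62+10,194+10); plan(s[0],s[1],.09,.785-.0439)
a=bot.camera("top");b=bot.camera("scene")
cv2.imwrite("pics/g1.png",np.hstack([crop(a,95,205,130,130,3),crop(b,390,190,130,130,3)]))
E
```

```text
az 4.8 deg | after turn tx 69.7 ty 263.5 tz -0.1 | pos [0.4239 0.2837 0.0899] 0.8252 F [-0.2 -0.  -0.4] w 0.0112 t 4.8 tilt [-0.001 -0.001]
```

View pics/g1.png

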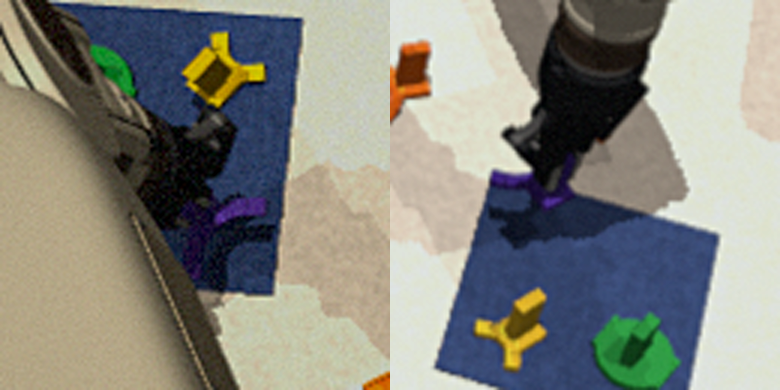

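Emit:
move_arm([
  [0, 0, 0, -20, 0, 0, 4.8],
  [0, 7.7, 29.3, 0, 0, 0, 0],
  [0, 7.7, 29.3, 0, 0, 0, 0],
  [0, 7.7, 29.3, 0, 0, 0, 0],
  [0, 7.7, 29.3, 0, 0, 0, 0],
  [0, 7.7, 29.3, 0, 0, 0, 0],
  [0, 7.7, 29.3, 0, 0, 0, 0],
  [0, 7.7, 29.3, 0, 0, 0, 0],
  [0, 7.7, 29.3, 0, 0, 0, 0],
  [0, 8, 29.3, 0, 0, 0, 0],
])

```text
clock: 5.75
eef_pos: [0.6542, 0.1354, 0.1081]
tool_rot: [0.932, 0.362, -0.001, -0.0]
ft_force: [0.4, -0.1, -1.1]
grip_width: 0.0114
grasp_force: 58.6
```

Emit:
move_arm([
  [0, 0, 0, 25, 0, 0, 0],
  [0, 0, 0, 20, 0, 0, 0],
  [0, 0, 0, 15, 0, 0, 0],
  [0, 0, 0, 10, 0, 0, 0],
  [0, 0, 0, 5, 0, 0, 0],
  [0, 0, 0, 0, 0, 0, 0],
])

```text
clock: 6.25
eef_pos: [0.6525, 0.1365, 0.0325]
tool_rot: [0.932, 0.362, -0.002, -0.0]
ft_force: [0.1, -0.4, -1.3]
grip_width: 0.0115
grasp_force: 58.7
```

```bash
python3 - <<'E'
from plan import *
s=seat(62,194); plan(s[0],s[1],.028,.785-.0439)
a=bot.camera("top");b=bot.camera("scene")
def w(i,n,o,S):
    wires(i,n,[(deck(),0,12)],LO,0,(0,0,255),S,o); return i
cv2.imwrite("pics/g2.png",np.hstack([w(crop(a,215,150,100,100,4),"top",(215,150),4),w(crop(b,290,230,100,100,4),"scene",(290,230),4)]))
E
```

```text
az 0.0 deg | after turn tx -13.7 ty 0.5 tz 4.5 | pos [0.6525 0.1365 0.0325] 0.7416 F [ 0.1 -0.4 -1.3] w 0.0115 t 6.2 tilt [-0.003 -0.001]
```

View pics/g2.png

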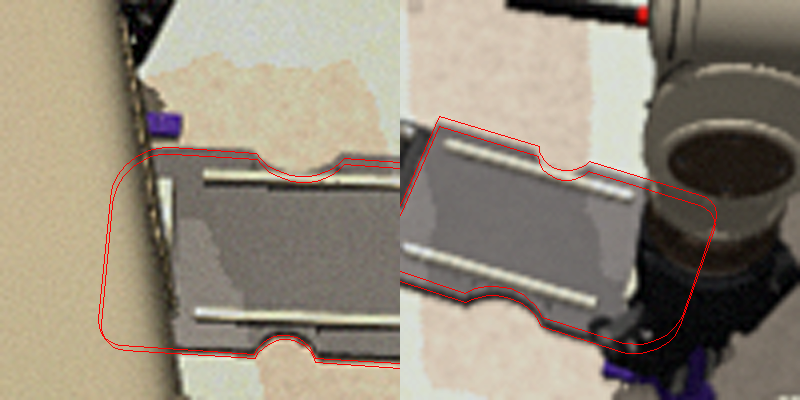

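Emit:
move_arm([
  [0, 0, 0, 3, 0, 0, 0],
  [0, 0, 0, 1, 0, 0, 0],
  [0, -4, 0, 0, 0, 0, 0],
  [0, -4, 0, 0, 0, 0, 0],
  [0, -3, 0, 0, 0, 0, 0],
  [0, 0, 0, 0, 0, 0, 0],
])

```text
clock: 6.85
eef_pos: [0.6453, 0.1292, 0.0307]
tool_rot: [0.932, 0.362, 0.0, -0.001]
ft_force: [0.2, 1.0, -0.1]
grip_width: 0.0114
grasp_force: 62.4
```

Emit:
move_arm([
  [0, -2, 0, 0, 0, 0, 0],
  [0, 0, 0, 0, 0, 0, 0],
])

```text
clock: 7.02
eef_pos: [0.645, 0.129, 0.0309]
tool_rot: [0.932, 0.362, 0.002, -0.001]
ft_force: [1.7, 5.5, -0.0]
grip_width: 0.0115
grasp_force: 62.2
```

Emit:
move_arm([
  [0, -2, 0, 0, 0, 0, 0],
  [0, 0, 0, 0, 0, 0, 0],
])

```text
clock: 7.18
eef_pos: [0.6448, 0.1289, 0.0312]
tool_rot: [0.932, 0.363, 0.003, -0.001]
ft_force: [3.1, 7.7, -2.4]
grip_width: 0.0116
grasp_force: 62.1
```

Emit:
move_arm([
  [0, -1, 0, 0, 0, 0, 0],
  [0, 0, 0, 0, 0, 0, 0],
])

```text
clock: 7.35
eef_pos: [0.6446, 0.1288, 0.0313]
tool_rot: [0.932, 0.363, 0.004, -0.002]
ft_force: [5.2, 8.1, -3.7]
grip_width: 0.0113
grasp_force: 62.0
```

Emit:
move_arm([
  [0, 4, 0, 2, 0, 0, 0],
  [0.5, 0, 0, 0, 0, 0, 0],
  [0.5, 0, 0, 0, 0, 0, 0],
  [0.5, 0, 0, 0, 0, 0, 0],
  [0.5, 0, 0, -30, 0, 0, 0],
  [0.5, 0, 0, -30, 0, 0, 0],
  [0.5, 0, 0, -30, 0, 0, 0],
])

```text
clock: 7.93
eef_pos: [0.6438, 0.1276, 0.1183]
tool_rot: [0.932, 0.362, -0.002, 0.0]
ft_force: [0.6, -1.0, 0.5]
grip_width: 0.0431
grasp_force: 0.0
```

```bash
python3 - <<'E'
from plan import *
plan(.5288,.2896,.12,-.785+.1145)
E
```

```text
az 80.9 deg | after turn tx -190.8 ty -55.5 tz -1.7 | pos [0.6438 0.1276 0.1183] 0.7408 F [ 0.6 -1.   0.5] w 0.0431 t 7.9 tilt [-0.003 -0.001]
```

Emit:
move_arm([
  [0.5, 0, 0, -8, 0, 0, 6.74],
  [0.5, 0, 0, -8, 0, 0, 6.74],
  [0.5, 0, 0, -8, 0, 0, 6.74],
  [0.5, 0, 0, -8, 0, 0, 6.74],
  [0.5, 0, 0, -8, 0, 0, 6.74],
  [0.5, 0, 0, -8, 0, 0, 6.74],
  [0.5, 0, 0, -8, 0, 0, 6.74],
  [0.5, 0, 0, -8, 0, 0, 6.74],
  [0.5, 0, 0, 0, 0, 0, 6.74],
  [0.5, 0, 0, 0, 0, 0, 6.74],
])

```text
clock: 8.77
eef_pos: [0.6462, -0.0429, 0.1832]
tool_rot: [0.996, -0.064, -0.014, -0.067]
ft_force: [0.2, 0.3, -0.6]
grip_width: 0.0426
grasp_force: 0.0
```

Emit:
move_arm([
  [0.5, 0, 0, 0, 0, 0, 6.74],
  [0.5, 0, 0, 0, 0, 0, 6.74],
  [0.5, -31.8, -9.2, 0, 0, 0, 0],
  [0.5, -31.8, -9.2, 0, 0, 0, 0],
  [0.5, -31.8, -9.2, 0, 0, 0, 0],
  [0.5, -31.8, -9.2, 0, 0, 0, 0],
  [0.5, -31.8, -9.2, 0, 0, 0, 0],
  [0.5, -31.8, -9.2, 0, 0, 0, 0],
  [0.5, 0, 0, 0, 0, 0, 0],
])

```text
clock: 9.52
eef_pos: [0.4479, -0.0314, 0.2067]
tool_rot: [0.989, -0.103, -0.029, -0.102]
ft_force: [0.1, 1.4, -0.4]
grip_width: 0.0425
grasp_force: 0.0
```

```bash
python3 - <<'E'
from fl import *
from plan import *
plan(.5288,.2896,.029,-.785+.1145)
a=bot.camera("top");b=bot.camera("scene")
mk={"top":seg(a,"purple","top",(215,150,60,60)),"scene":seg(b,"purple","scene",(340,270,60,80))}
print({n:int(m.sum()) for n,m in mk.items()})
s=seat(62,194); r=fitleaf(mk,"purple",(s[0],s[1],-.044),(15.7,10.3),0,False); print(r,s)
p=r[1]*[.001,.001,.01]
def w(i,n,o,S):
    wires(i,n,[(deck(),0,12)],LO,0,(0,0,255),S,o); wires(i,n,leaf("purple",(15.7,10.3)),p,0,(255,255,255),S,o); return i
cv2.imwrite("pics/g3.png",np.hstack([w(crop(a,215,150,100,100,4),"top",(215,150),4),w(crop(b,290,240,100,100,4),"scene",(290,240),4)]))
E
```

```text
az 27.0 deg | after turn tx -136.0 ty -301.8 tz 177.7 | pos [ 0.4479 -0.0314  0.2067] -0.1992 F [ 0.1  1.4 -0.4] w 0.0425 t 9.5 tilt [-0.036  0.209]
{'top': 375, 'scene': 334}
(np.float64(129.75), array([646.22, 128.68,  -5.53])) [0.64275413 0.12679216]
```

View pics/g3.png

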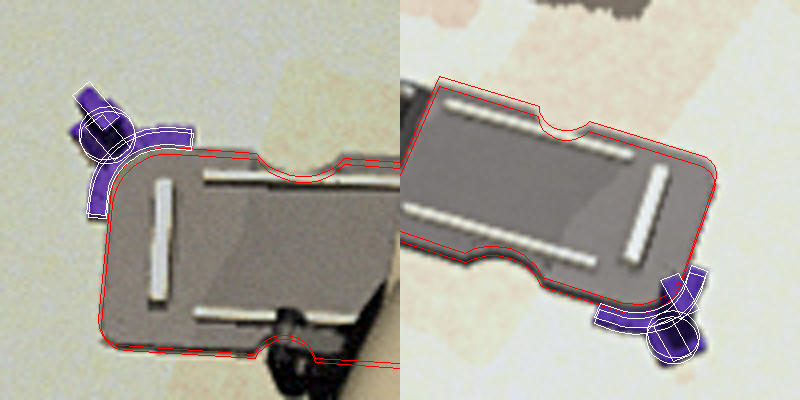

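```bash
cat >> plan.py <<'E'
def level(f):
    o=bot.get_obs(); c=R.from_quat(o["tool_rot"]); t=R.from_matrix(np.array([[np.cos(f),np.sin(f),0],[np.sin(f),-np.cos(f),0],[0,0,-1]]))
    print("joints",np.round(o["joint_pos"],3),"turn",np.round((c.inv()*t).as_rotvec(degrees=True),1))
E
python3 -c "
from plan import *
level(.1);level(.0)"
```

```text
joints [-0.201  0.221 -0.124  1.298  0.198  3.14 ] turn [-11.9   2.4 -17.5]
joints [-0.201  0.221 -0.124  1.298  0.198  3.14 ] turn [-11.7   2.9 -11.8]
```

Joint 6 saturated; I level the tool and use the half-turned grasp instead.

Emit:
move_arm([
  [0.5, 0, 0, 0, -2.4, 0.5, -3.5],
  [0.5, 0, 0, 0, -2.4, 0.5, -3.5],
  [0.5, 0, 0, 0, -2.4, 0.5, -3.5],
  [0.5, 0, 0, 0, -2.4, 0.5, -3.5],
  [0.5, 0, 0, 0, -2.4, 0.5, -3.5],
  [0.5, 0, 0, 0, 0, 0, -6.5],
  [0.5, 0, 0, 0, 0, 0, -6.5],
  [0.5, 0, 0, 0, 0, 0, -6.5],
  [0.5, 0, 0, 0, 0, 0, -6.5],
  [0.5, 0, 0, 0, 0, 0, -6.5],
])

```text
clock: 10.45
eef_pos: [0.4558, -0.0331, 0.2064]
tool_rot: [0.944, 0.33, 0.001, 0.001]
ft_force: [0.8, -0.3, 0.5]
grip_width: 0.0425
grasp_force: 0.0
```

```bash
python3 -c "
from plan import *
level(2.47); plan(.5288,.2896,.15,2.4711)"
```

```text
joints [-7.100e-02  1.720e-01 -1.690e-01  1.228e+00 -2.000e-03  2.398e+00] turn [ 1.00e-01  1.00e-01 -1.03e+02]
az -103.1 deg | after turn tx 143.3 ty 298.2 tz 56.4 | pos [ 0.4558 -0.0331  0.2064] 0.6723 F [ 0.8 -0.3  0.5] w 0.0425 t 10.4 tilt [ 0.002 -0.002]
```

Emit:
move_arm([
  [0.5, 0, 0, 0, 0, 0, -6.87],
  [0.5, 0, 0, 0, 0, 0, -6.87],
  [0.5, 0, 0, 0, 0, 0, -6.87],
  [0.5, 0, 0, 0, 0, 0, -6.87],
  [0.5, 0, 0, 0, 0, 0, -6.87],
  [0.5, 0, 0, 0, 0, 0, -6.87],
  [0.5, 0, 0, 0, 0, 0, -6.87],
  [0.5, 0, 0, 0, 0, 0, -6.87],
  [0.5, 0, 0, 0, 0, 0, -6.87],
  [0.5, 0, 0, 0, 0, 0, -6.87],
])

```text
clock: 11.28
eef_pos: [0.4558, -0.0332, 0.2064]
tool_rot: [0.593, 0.805, -0.0, 0.001]
ft_force: [0.4, 0.3, -0.7]
grip_width: 0.0425
grasp_force: 0.0
```

Emit:
move_arm([
  [0.5, 0, 0, 0, 0, 0, -6.87],
  [0.5, 0, 0, 0, 0, 0, -6.87],
  [0.5, 0, 0, 0, 0, 0, -6.87],
  [0.5, 0, 0, 0, 0, 0, -6.87],
  [0.5, 0, 0, 0, 0, 0, -6.87],
  [0.5, 14.3, 29.8, 0, 0, 0, 0],
  [0.5, 14.3, 29.8, 0, 0, 0, 0],
  [0.5, 14.3, 29.8, 0, 0, 0, 0],
  [0.5, 14.3, 29.8, 0, 0, 0, 0],
  [0.5, 14.3, 29.8, 0, 0, 0, 0],
])

```text
clock: 12.12
eef_pos: [0.4935, 0.1296, 0.2062]
tool_rot: [0.332, 0.943, -0.0, 0.001]
ft_force: [0.8, 0.4, -0.7]
grip_width: 0.0424
grasp_force: 0.0
```

Emit:
move_arm([
  [0.5, 14.3, 29.8, 0, 0, 0, 0],
  [0.5, 14.3, 29.8, 0, 0, 0, 0],
  [0.5, 14.3, 29.8, 0, 0, 0, 0],
  [0.5, 14.3, 29.8, 0, 0, 0, 0],
  [0.5, 14.3, 29.8, 0, 0, 0, 0],
  [0.5, 0, 0, 0, 0, 0, 0],
])

```text
clock: 12.62
eef_pos: [0.5312, 0.2952, 0.2047]
tool_rot: [0.329, 0.944, 0.001, 0.001]
ft_force: [0.2, 0.1, -0.2]
grip_width: 0.0427
grasp_force: 0.0
```

```bash
python3 - <<'E'
from fl import *
from plan import *
import pickle
plan(.5288,.2896,.029,2.4711)
a=bot.camera("top");b=bot.camera("scene"); pickle.dump((a,b),open("m1.pkl","wb"))
ims,_=pickle.load(open("m0.pkl","rb")); 
# loader from initial images: edge based fit, each camera
from scipy.optimize import minimize
def edgefit(n,roi):
    im=cv2.GaussianBlur(ims[n],(3,3),0).max(2).astype(int)
    x,y,w,h=roi; k=np.zeros(im.shape,np.uint8); k[y:y+h,x:x+w]=1
    sub=im[y:y+h,x:x+w]; t,_=cv2.threshold(sub.astype(np.uint8),0,255,cv2.THRESH_OTSU); 
    m=((im<t)&(k>0)).astype(np.uint8); cs,_=cv2.findContours(m,cv2.RETR_EXTERNAL,cv2.CHAIN_APPROX_NONE); c=max(cs,key=cv2.contourArea); f=np.zeros_like(m); cv2.drawContours(f,[c],-1,1,-1)
    return f,k,t
D={"top":edgefit("top",(236,180,84,68)),"scene":edgefit("scene",(288,255,90,70))}
dm=[(deck(),0,12)]
for use in(("top",),("scene",),("top","scene")):
    def cost(p): return sum(np.abs(sil(n,dm,p[0]/1000,p[1]/1000,p[2]/100)*D[n][1]-D[n][0]).sum() for n in use)
    p0=np.array([573,-64,-4.]); r=minimize(cost,p0,method="Nelder-Mead",options=dict(initial_simplex=p0+np.array([[0,0,0],[6,0,0],[0,6,0],[0,0,3]]),xatol=.05,fatol=.01))
    print(use,np.round(r.x,2),r.fun,[(D[n][0].sum(),D[n][2]) for n in use])
E
```

```text
az -0.0 deg | after turn tx -1.6 ty -5.9 tz 175.7 | pos [0.5312 0.2952 0.2047] 2.4707 F [ 0.2  0.1 -0.2] w 0.0427 t 12.6 tilt [0.003 0.001]
('top',) [572.28 -64.21  -4.2 ] 247.1875 [(np.uint64(3703), 107.0)]
('scene',) [577.14 -65.24  -3.03] 293.75 [(np.uint64(3175), 112.0)]
('top', 'scene') [574.64 -64.28  -3.13] 652.0625 [(np.uint64(3703), 107.0), (np.uint64(3175), 112.0)]
```

```bash
cat > chk.py <<'E'
from fl import *
LOC={"top":np.array([.57228,-.06421,-.042]),"scene":np.array([.57714,-.06524,-.0303])}
SEAT={"green":(82,85),"purple":(62,194),"yellow":(-67.3,199.3)}
EX={"purple":(15.7,10.3),"yellow":(16.9,11.7),"green":(27.5,9.6)}
def roi(n,q):
    L=LOC[n]; x,y=SEAT[q]; c,s=np.cos(L[2]),np.sin(L[2])
    u=proj(n,[[L[0]+(c*x-s*y)/1000,L[1]+(s*x+c*y)/1000,.02]])[0].astype(int); return (u[0]-30,u[1]-30,60,60),(L[0]+(c*x-s*y)/1000,L[1]+(s*x+c*y)/1000)
def chk(ims,q,cams=("top","scene")):
    for n in cams:
        r,s=roi(n,q)
        try: m=seg(ims[n],q,n,r)
        except ValueError: print(q,n,"none"); continue
        L=LOC[n]; f=fitleaf({n:m},q,(s[0],s[1],L[2]),EX[q],0,False); d=f[1][:2]/1000-L[:2]; c,si=np.cos(L[2]),np.sin(L[2])
        print(q,n,"err mm",np.round(1000*np.array([c*d[0]+si*d[1],-si*d[0]+c*d[1]])-SEAT[q],1),"yaw err",round(f[1][2]/100-L[2],3),"cost",f[0],int(m.sum()),"world",f[1])
E
python3 - <<'E'
from chk import *
import pickle
a,b=pickle.load(open("m1.pkl","rb")); chk({"top":a,"scene":b},"purple")
cv2.imwrite("pics/g4.png",np.hstack([crop(a,222,158,50,60,8),crop(b,342,278,50,60,8)]))
E
```

```text
purple top err mm [4.4 1.7] yaw err -0.008 cost 59.0 385 world [646.82 128.5   -5.02]
purple scene err mm [0.6 0.8] yaw err -0.036 cost 50.3125 341 world [645.58 127.61  -6.58]
```

View pics/g4.png

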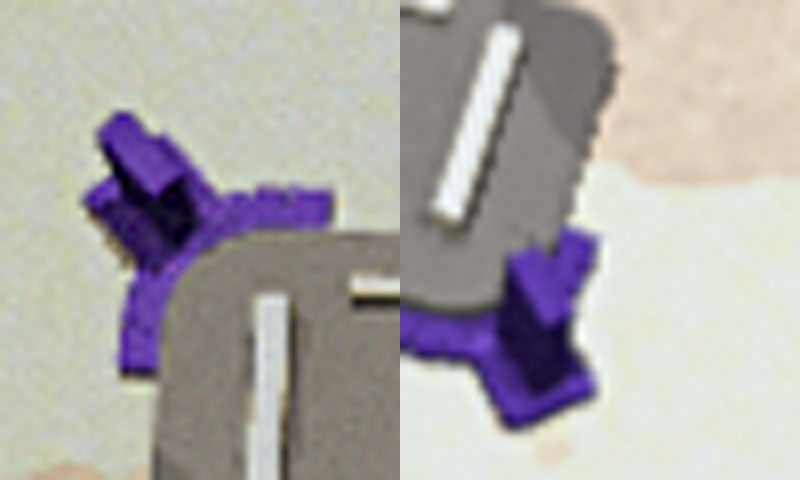

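Emit:
move_arm([
  [0.5, -1.6, -5.9, 30, 0, 0, 0],
  [0.5, 0, 0, 30, 0, 0, 0],
  [0.5, 0, 0, 30, 0, 0, 0],
  [0.5, 0, 0, 30, 0, 0, 0],
  [0.5, 0, 0, 30, 0, 0, 0],
  [0.5, 0, 0, 16, 0, 0, 0],
  [0.5, 0, 0, 10, 0, 0, 0],
  [0.5, 0, 0, 0, 0, 0, 0],
])

```text
clock: 13.38
eef_pos: [0.5259, 0.2814, 0.0277]
tool_rot: [0.332, 0.943, -0.002, -0.001]
ft_force: [-0.4, -0.6, -0.3]
grip_width: 0.0427
grasp_force: 0.0
```

```bash
python3 -c "
from plan import *
plan(.5288,.2896,.029,2.4711)"
```

```text
az -0.4 deg | after turn tx 2.8 ty 8.3 tz -1.3 | pos [0.5259 0.2814 0.0277] 2.464 F [-0.4 -0.6 -0.3] w 0.0427 t 13.4 tilt [-0.003 -0.004]
```

Emit:
move_arm([
  [0, 0, 0, 0, 0, 0, 0],
  [0, 0, 0, 0, 0, 0, 0],
  [0, 0, 0, 0, 0, 0, 0],
  [0, 0, 0, 0, 0, 0, 0],
  [0, 0, 0, 0, 0, 0, 0],
])

```text
clock: 13.8
eef_pos: [0.5278, 0.2839, 0.0315]
tool_rot: [0.332, 0.943, 0.001, 0.002]
ft_force: [0.3, 1.1, 0.4]
grip_width: -0.0003
grasp_force: 0.0
```

```bash
python3 -c "
from plan import *
plan(.5288,.2896,.029,2.4711)"
```

```text
az -0.3 deg | after turn tx 2.8 ty 5.1 tz 2.5 | pos [0.5278 0.2839 0.0315] 2.4658 F [0.3 1.1 0.4] w -0.0003 t 13.8 tilt [ 0.003 -0.   ]
```

Emit:
move_arm([
  [0, 0, 0, -20, 0, 0, 0],
  [0, 0, 0, -20, 0, 0, 0],
  [0, 0, 0, -20, 0, 0, 0],
  [0, 0, 0, -10, 0, 0, 0],
  [0, 0, 0, 0, 0, 0, 0],
])

```text
clock: 14.22
eef_pos: [0.529, 0.2847, 0.1037]
tool_rot: [0.331, 0.943, 0.002, 0.003]
ft_force: [0.1, 0.5, -0.2]
grip_width: 0.0003
grasp_force: 0.0
```

```bash
python3 -c "
from plan import *
LO[:]=[.5746,-.0643,-.0365]
s=seat(-67.3-10,199.3+10); plan(s[0],s[1],.1,3.1416-.785-.0365); print(seat(-67.3,199.3))"
```

```text
az 8.4 deg | after turn tx -84.0 ty -110.9 tz 3.7 | pos [0.529  0.2847 0.1037] 2.4659 F [ 0.1  0.5 -0.2] w 0.0003 t 14.2 tilt [0.007 0.002]
[0.51461766 0.13732316]
```

```bash
python3 - <<'E'
from fl import *
from plan import *
ims={"top":bot.camera("top"),"scene":bot.camera("scene")}
mk={"scene":seg(ims["scene"],"yellow","scene",(405,245,98,98))}
m=mk["scene"];ys,xs=np.nonzero(m);print(m.sum(),xs.min(),ys.min(),xs.max(),ys.max())
print(fitleaf(mk,"yellow",(.529,.29,.11),(16.9,11.7),.002,False))
plan(.5288,.2896,.15,2.4711)
cv2.imwrite("pics/g5.png",np.hstack([crop(ims["top"],95,205,130,130,3),crop(ims["scene"],390,220,130,130,3)]))
E
```

```text
250.0 422 281 444 303
(np.float64(86.0625), array([497.23, 293.52,  25.88]))
az -0.3 deg | after turn tx 2.3 ty 5.8 tz -49.7 | pos [0.527  0.2837 0.1003] 2.4658 F [-0.1 -0.7 -0.7] w 0.0 t 14.3 tilt [ 0.002 -0.001]
```

View pics/g5.png

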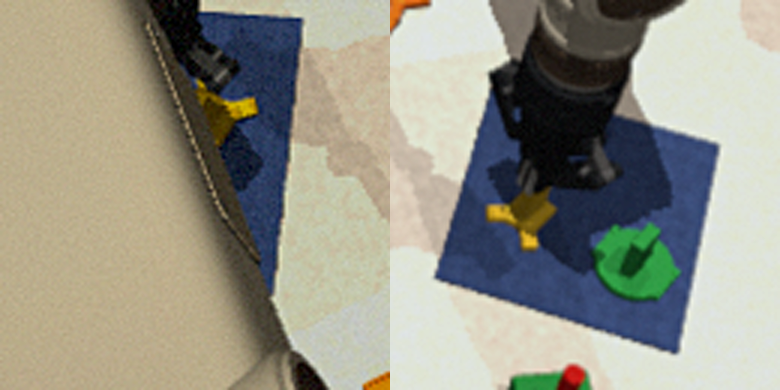

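Emit:
move_arm([
  [0.5, 0, 0, -30, 0, 0, 0],
  [0.5, 0, 0, -30, 0, 0, 0],
  [0.5, -21, -26, 0, 0, 0, 0],
  [0.5, -21, -26, 0, 0, 0, 0],
  [0.5, -21, -26, 0, 0, 0, 0],
  [0.5, -21, -26, 0, 0, 0, 0],
  [0.5, -21, -26, 0, 0, 0, 0],
  [0.5, -21, -26, 0, 0, 0, 0],
  [0.5, 0, 0, 0, 0, 0, 0],
  [0.5, 0, 0, 0, 0, 0, 0],
])

```text
clock: 15.15
eef_pos: [0.5266, 0.0812, 0.1589]
tool_rot: [0.333, 0.943, -0.001, -0.001]
ft_force: [-0.9, 0.0, 0.3]
grip_width: 0.0428
grasp_force: 0.0
```

```bash
python3 - <<'E'
from chk import *
from plan import *
ims={"top":bot.camera("top"),"scene":bot.camera("scene")}
roi_={"top":(95,205,98,102),"scene":(405,245,98,98)}
for q,x0 in(("yellow",(.5,.29,.26)),("green",(.526,.382,-.43))):
    mk={n:seg(ims[n],q,n,roi_[n]) for n in ims}
    r=fitleaf(mk,q,x0,EX[q],.002,False); print(q,r,[int(k.sum()) for k in mk.values()])
    for n in ims: print(n,fitleaf({n:mk[n]},q,r[1]*[.001,.001,.01],EX[q],.002,False))
    if q=="yellow": y=r[1]
plan(y[0]/1000,y[1]/1000,.15,np.pi-.785+y[2]/100)
chk(ims,"purple")
E
```

```text
yellow (np.float64(75.5), array([497.16, 292.55,  30.46])) [363, 289]
top (np.float64(37.5625), array([497.14, 292.68,  30.27]))
scene (np.float64(37.4375), array([497.15, 292.56,  30.63]))
green (np.float64(57.0), array([526.3 , 381.84, -45.22])) [695, 546]
top (np.float64(29.4375), array([526.26, 381.59, -46.69]))
scene (np.float64(26.0625), array([526.04, 381.93, -44.  ]))
az -11.2 deg | after turn tx 123.2 ty 171.7 tz 9.4 | pos [0.5271 0.0833 0.1594] 2.4655 F [0.4 0.8 0.4] w 0.0428 t 15.2 tilt [-0.    -0.001]
purple top none
purple scene err mm [0.  1.5] yaw err -0.028 cost 50.1875 342 world [645.08 128.26  -5.85]
```

Emit:
move_arm([
  [0.5, 0, 0, 0, 0, 0, -5.6],
  [0.5, 0, 0, 0, 0, 0, -5.6],
  [0.5, 17.6, 24.5, 0, 0, 0, 0],
  [0.5, 17.6, 24.5, 0, 0, 0, 0],
  [0.5, 17.6, 24.5, 0, 0, 0, 0],
  [0.5, 17.6, 24.5, 0, 0, 0, 0],
  [0.5, 17.6, 24.5, 0, 0, 0, 0],
  [0.5, 17.6, 24.5, 0, 0, 0, 0],
  [0.5, 17.6, 24.5, 0, 0, 0, 0],
  [0.5, 0, 0, 0, 0, 0, 0],
])

```text
clock: 16.08
eef_pos: [0.4957, 0.2989, 0.1594]
tool_rot: [0.234, 0.972, 0.001, 0.0]
ft_force: [0.2, -0.1, 0.2]
grip_width: 0.0429
grasp_force: 0.0
```

Emit:
move_arm([
  [0.5, 0, 0, 0, 0, 0, 0],
  [0.5, 0, 0, 0, 0, 0, 0],
])

```text
clock: 16.25
eef_pos: [0.4967, 0.2929, 0.1595]
tool_rot: [0.237, 0.972, -0.001, 0.0]
ft_force: [-0.3, -0.9, -0.5]
grip_width: 0.0429
grasp_force: 0.0
```

```bash
python3 -c "
from plan import *
plan(.4972,.2926,.029,2.661)"
```

```text
az 0.1 deg | after turn tx -0.5 ty -0.0 tz 130.5 | pos [0.4967 0.2929 0.1595] 2.6635 F [-0.3 -0.9 -0.5] w 0.0429 t 16.2 tilt [ 0.    -0.002]
```

Emit:
move_arm([
  [0.5, 0, 0, 30, 0, 0, 0],
  [0.5, 0, 0, 30, 0, 0, 0],
  [0.5, 0, 0, 30, 0, 0, 0],
  [0.5, 0, 0, 25, 0, 0, 0],
  [0.5, 0, 0, 15, 0, 0, 0],
  [0.5, 0, 0, 0, 0, 0, 0],
  [0.5, 0, 0, 0, 0, 0, 0],
])

```text
clock: 16.83
eef_pos: [0.4973, 0.2906, 0.0295]
tool_rot: [0.239, 0.971, -0.001, -0.0]
ft_force: [-0.4, 0.4, 0.3]
grip_width: 0.0431
grasp_force: 0.0
```

Emit:
move_arm([
  [0, 0, 0, 0, 0, 0, 0],
  [0, 0, 0, 0, 0, 0, 0],
  [0, 0, 0, 0, 0, 0, 0],
  [0, 0, 0, 0, 0, 0, 0],
  [0, 0, 0, 0, 0, 0, 0],
])

```text
clock: 17.25
eef_pos: [0.4992, 0.2926, 0.0321]
tool_rot: [0.238, 0.971, 0.001, 0.002]
ft_force: [0.2, -0.5, 6.5]
grip_width: 0.0112
grasp_force: 59.5
```

Emit:
move_arm([
  [0, 0, 0, -20, 0, 0, 0],
  [0, 0, 0, -20, 0, 0, 0],
  [0, 0, 0, -20, 0, 0, 0],
  [0, 0, 0, -10, 0, 0, 0],
  [0, 0, 0, 0, 0, 0, 0],
  [0, 0, 0, 0, 0, 0, 0],
])

```text
clock: 17.75
eef_pos: [0.4978, 0.2922, 0.1004]
tool_rot: [0.238, 0.971, -0.0, 0.001]
ft_force: [-0.5, -0.7, -0.3]
grip_width: 0.0111
grasp_force: 58.5
```

```bash
python3 -c "
from plan import *
LO[:]=[.5746,-.0643,-.04]
s=seat(-67.3-10,199.3+10); plan(s[0],s[1],.1,3.1416-.785-.04); print(seat(-67.3,199.3),s)"
```

```text
az 19.8 deg | after turn tx -111.4 ty -92.1 tz 0.4 | pos [0.4978 0.2922 0.1004] 2.6613 F [-0.5 -0.7 -0.3] w 0.0111 t 17.8 tilt [ 0.002 -0.001]
[0.51532371 0.13753186] [0.5057316  0.14792376]
```

Emit:
move_arm([
  [0, 0, 0, 0, 0, 0, 6.6],
  [0, 0, 0, 0, 0, 0, 6.6],
  [0, 0, 0, 0, 0, 0, 6.6],
  [0, -22.3, -18.4, 0, 0, 0, 0],
  [0, -22.3, -18.4, 0, 0, 0, 0],
  [0, -22.3, -18.4, 0, 0, 0, 0],
  [0, -22.3, -18.4, 0, 0, 0, 0],
  [0, -22.3, -18.4, 0, 0, 0, 0],
  [0, 0, 0, 0, 0, 0, 0],
  [0, 0, 0, 0, 0, 0, 0],
])

```text
clock: 18.58
eef_pos: [0.5045, 0.1461, 0.0988]
tool_rot: [0.403, 0.915, -0.001, -0.0]
ft_force: [1.6, 0.1, -0.2]
grip_width: 0.0114
grasp_force: 58.7
```

Emit:
move_arm([
  [0, 0, 0, 25, 0, 0, 0],
  [0, 0, 0, 20, 0, 0, 0],
  [0, 0, 0, 15, 0, 0, 0],
  [0, 0, 0, 7, 0, 0, 0],
  [0, 0, 0, 3, 0, 0, 0],
  [0, 0, 0, 0, 0, 0, 0],
  [0, 0, 0, 0, 0, 0, 0],
])

```text
clock: 19.17
eef_pos: [0.5057, 0.1486, 0.0303]
tool_rot: [0.401, 0.916, -0.0, 0.001]
ft_force: [0.7, 0.5, -0.9]
grip_width: 0.0118
grasp_force: 58.9
```

```bash
python3 - <<'E'
from plan import *
LO[:]=[.5746,-.0643,-.04]
s=seat(-67.3,199.3); plan(s[0],s[1],.03,3.1416-.785-.04)
from chk import *
a,b=bot.camera("top"),bot.camera("scene"); ims={"top":a,"scene":b}
r={"top":(190,215,90,70),"scene":(330,240,70,60)}
mk={n:seg(ims[n],"yellow",n,r[n]) for n in ims}; print([k.sum() for k in mk.values()])
cv2.imwrite("pics/g6.png",np.hstack([crop(a,210,190,60,75,6),crop(b,340,225,70,75,6)]))
E
```

```text
az 0.0 deg | after turn tx -14.7 ty -0.4 tz 0.3 | pos [0.5057 0.1486 0.0303] 2.3169 F [ 0.7  0.5 -0.9] w 0.0118 t 19.2 tilt [ 0.001 -0.001]
[np.float32(64.0), np.float32(209.0)]
```

View pics/g6.png

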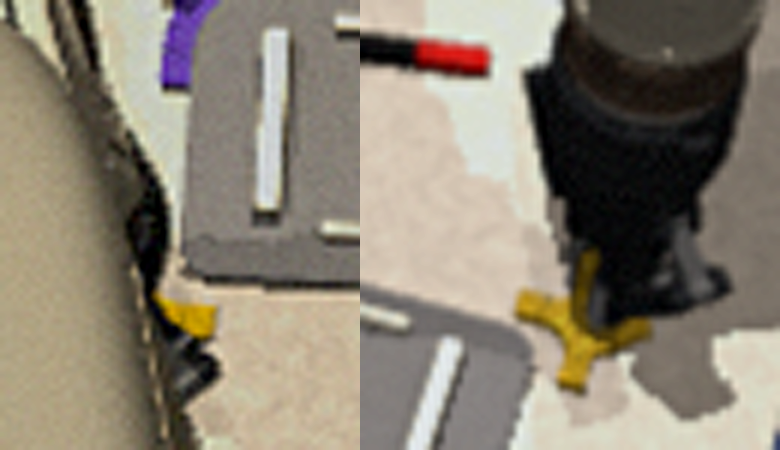

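Emit:
move_arm([
  [0, -5, 0, 0, 0, 0, 0],
  [0, -5, 0, 0, 0, 0, 0],
  [0, 0, 0, 0, 0, 0, 0],
  [0, 0, 0, 0, 0, 0, 0],
])

```text
clock: 19.6
eef_pos: [0.513, 0.14, 0.0304]
tool_rot: [0.402, 0.916, -0.0, 0.001]
ft_force: [-0.9, 0.3, -0.2]
grip_width: 0.0113
grasp_force: 58.9
```

Emit:
move_arm([
  [0, -3, 0, 0, 0, 0, 0],
  [0, 0, 0, 0, 0, 0, 0],
])

```text
clock: 19.77
eef_pos: [0.5149, 0.1377, 0.0304]
tool_rot: [0.402, 0.916, -0.0, 0.001]
ft_force: [1.0, -0.3, -0.2]
grip_width: 0.0116
grasp_force: 58.9
```

Emit:
move_arm([
  [0, -2, 0, 0, 0, 0, 0],
  [0, 0, 0, 0, 0, 0, 0],
])

```text
clock: 19.93
eef_pos: [0.5154, 0.1368, 0.0303]
tool_rot: [0.401, 0.916, -0.0, 0.0]
ft_force: [-0.5, 0.9, 0.7]
grip_width: 0.0115
grasp_force: 58.9
```

Emit:
move_arm([
  [0, -2, 0, 0, 0, 0, 0],
  [0, 0, 0, 0, 0, 0, 0],
])

```text
clock: 20.1
eef_pos: [0.5155, 0.1366, 0.0303]
tool_rot: [0.401, 0.916, 0.001, -0.002]
ft_force: [-4.9, 5.6, 3.1]
grip_width: 0.0116
grasp_force: 59.2
```

Emit:
move_arm([
  [0, -2, 0, 0, 0, 0, 0],
  [0, 0, 0, 0, 0, 0, 0],
])

```text
clock: 20.27
eef_pos: [0.5156, 0.1365, 0.0304]
tool_rot: [0.4, 0.916, 0.002, -0.003]
ft_force: [-7.2, 8.0, 4.9]
grip_width: 0.0113
grasp_force: 59.6
```

Emit:
move_arm([
  [0, -2, 0, 0, 0, 0, 0],
  [0, 0, 0, 0, 0, 0, 0],
])

```text
clock: 20.43
eef_pos: [0.5157, 0.1363, 0.0304]
tool_rot: [0.4, 0.917, 0.002, -0.005]
ft_force: [-11.5, 11.5, 7.4]
grip_width: 0.0114
grasp_force: 60.0
```

Emit:
move_arm([
  [0, 6, 0, 0, 0, 0, 0],
  [0.5, 0, 0, 0, 0, 0, 0],
  [0.5, 0, 0, 0, 0, 0, 0],
  [0.5, 0, 0, 0, 0, 0, 0],
  [0.5, 0, 0, -25, 0, 0, 0],
  [0.5, 0, 0, -30, 0, 0, 0],
  [0.5, 0, 0, -30, 0, 0, 0],
  [0.5, 0, 0, -30, 0, 0, 0],
  [0.5, 0, 0, 0, 0, 0, 0],
  [0.5, 0, 0, 0, 0, 0, 0],
])

```text
clock: 21.27
eef_pos: [0.518, 0.1367, 0.1478]
tool_rot: [0.402, 0.916, 0.001, 0.003]
ft_force: [0.5, -0.7, -0.5]
grip_width: 0.0429
grasp_force: 0.0
```

```bash
python3 - <<'E'
from chk import *
from plan import *
plan(.5262,.3818,.15,np.pi-.4522)
ims={"top":bot.camera("top"),"scene":bot.camera("scene")}
LOC["top"]=LOC["scene"]=np.array([.574,-.064,-.04])
chk(ims,"yellow"); chk(ims,"purple")
E
```

```text
az -21.5 deg | after turn tx 99.7 ty 224.1 tz -2.2 | pos [0.518  0.1367 0.1478] 2.3147 F [ 0.5 -0.7 -0.5] w 0.0429 t 21.3 tilt [ 0.007 -0.   ]
yellow top err mm [ -6.9 -23.6] yaw err 0.47 cost 218.75 80 world [506.86 114.52  42.99]
yellow scene err mm [-2.7  1.5] yaw err -0.035 cost 50.0625 282 world [512.04 139.46  -7.54]
purple top err mm [3.1 1.6] yaw err -0.014 cost 56.3125 389 world [646.82 128.8   -5.38]
purple scene err mm [1.7 0.7] yaw err -0.027 cost 52.0625 341 world [645.44 127.97  -6.7 ]
```

```bash
python3 - <<'E'
from plan import *
plan(.4876,.1659,.03,2.3166)
E
```

```text
az -0.1 deg | after turn tx 40.7 ty -0.4 tz 114.8 | pos [0.5155 0.1362 0.1448] 2.315 F [-0.6 -1.  -0.5] w 0.0427 t 21.4 tilt [ 0.001 -0.002]
```

Emit:
move_arm([
  [0, 24, 0, 0, 0, 0, 0],
  [0, 21, 0, 0, 0, 0, 0],
  [0, 0, 0, 0, 0, 0, 0],
  [0, 0, 0, 30, 0, 0, 0],
  [0, 0, 0, 30, 0, 0, 0],
  [0, 0, 0, 30, 0, 0, 0],
  [0, 0, 0, 25, 0, 0, 0],
  [0, 0, 0, 15, 0, 0, 0],
  [0, 0, 0, 3, 0, 0, 0],
  [0, 0, 0, 0, 0, 0, 0],
])

```text
clock: 22.2
eef_pos: [0.4838, 0.1687, 0.0103]
tool_rot: [0.402, 0.916, -0.002, -0.001]
ft_force: [0.6, -0.5, -0.5]
grip_width: -0.0003
grasp_force: 0.0
```

Emit:
move_arm([
  [0, -4, 0, 0, 0, 0, 0],
  [0, -4, 0, 0, 0, 0, 0],
  [0, -2, 0, 0, 0, 0, 0],
  [0, 0, 0, 0, 0, 0, 0],
])

```text
clock: 22.53
eef_pos: [0.4936, 0.1621, 0.0134]
tool_rot: [0.402, 0.916, 0.001, 0.002]
ft_force: [0.3, -0.2, -1.1]
grip_width: -0.0002
grasp_force: 0.0
```

Emit:
move_arm([
  [0, -2, 0, 0, 0, 0, 0],
  [0, 0, 0, 0, 0, 0, 0],
])

```text
clock: 22.7
eef_pos: [0.4941, 0.1607, 0.0129]
tool_rot: [0.402, 0.916, 0.0, 0.001]
ft_force: [0.8, -0.2, -0.5]
grip_width: 0.0002
grasp_force: 0.0
```

Emit:
move_arm([
  [0, -2, 0, 0, 0, 0, 0],
  [0, 0, 0, 0, 0, 0, 0],
])

```text
clock: 22.87
eef_pos: [0.4951, 0.1593, 0.0125]
tool_rot: [0.401, 0.916, -0.0, 0.001]
ft_force: [-0.7, -0.7, -0.2]
grip_width: 0.0003
grasp_force: 0.0
```

Emit:
move_arm([
  [0, -2, 0, 0, 0, 0, 0],
  [0, 0, 0, 0, 0, 0, 0],
])

```text
clock: 23.03
eef_pos: [0.4957, 0.1584, 0.0123]
tool_rot: [0.401, 0.916, 0.0, -0.0]
ft_force: [-2.5, 1.5, 1.3]
grip_width: 0.0001
grasp_force: 1.7
```

Emit:
move_arm([
  [0, -2, 0, 0, 0, 0, 0],
  [0, 0, 0, 0, 0, 0, 0],
])

```text
clock: 23.2
eef_pos: [0.4958, 0.1582, 0.0123]
tool_rot: [0.401, 0.916, 0.001, -0.002]
ft_force: [-5.5, 6.0, 3.4]
grip_width: -0.0004
grasp_force: 4.2
```

Emit:
move_arm([
  [0, -2, 0, 0, 0, 0, 0],
  [0, 0, 0, 0, 0, 0, 0],
])

```text
clock: 23.37
eef_pos: [0.4959, 0.158, 0.0122]
tool_rot: [0.4, 0.916, 0.002, -0.003]
ft_force: [-8.8, 9.9, 5.1]
grip_width: 0.0004
grasp_force: 6.5
```

Emit:
move_arm([
  [0, 15, 0, 0, 0, 0, 0],
  [0, 15, 0, 0, 0, 0, 0],
  [0, 0, 0, -30, 0, 0, 0],
  [0.5, 0, 0, -30, 0, 0, 0],
  [0.5, 0, 0, -30, 0, 0, 0],
  [0.5, 0, 0, -30, 0, 0, 0],
  [0.5, 0, 0, 0, 0, 0, 0],
  [0.5, 0, 0, 0, 0, 0, 0],
])

```text
clock: 24.03
eef_pos: [0.4804, 0.1776, 0.1345]
tool_rot: [0.401, 0.916, 0.001, 0.003]
ft_force: [-0.1, 0.4, -0.2]
grip_width: 0.0427
grasp_force: 0.0
```

```bash
python3 - <<'E'
from chk import *
from plan import *
plan(.5262,.3818,.15,np.pi-.4522)
ims={"top":bot.camera("top"),"scene":bot.camera("scene")}
LOC["top"]=LOC["scene"]=np.array([.574,-.064,-.04])
chk(ims,"yellow",("scene",)); chk(ims,"purple",("scene",))
E
```

```text
az -21.4 deg | after turn tx 48.1 ty 203.7 tz -15.5 | pos [0.4804 0.1776 0.1345] 2.3155 F [-0.1  0.4 -0.2] w 0.0427 t 24.0 tilt [0.007 0.   ]
yellow scene err mm [-1.5  0.6] yaw err -0.032 cost 54.75 277 world [513.24 138.49  -7.21]
purple scene err mm [1.4 1.3] yaw err -0.011 cost 51.4375 339 world [645.19 128.6   -5.11]
```

Emit:
move_arm([
  [0.5, 0, 0, -5, 0, 0, -7.13],
  [0.5, 0, 0, -5, 0, 0, -7.13],
  [0.5, 0, 0, -5, 0, 0, -7.13],
  [0.5, 6.9, 29.1, 0, 0, 0, 0],
  [0.5, 6.9, 29.1, 0, 0, 0, 0],
  [0.5, 6.9, 29.1, 0, 0, 0, 0],
  [0.5, 6.9, 29.1, 0, 0, 0, 0],
  [0.5, 6.9, 29.1, 0, 0, 0, 0],
  [0.5, 6.9, 29.1, 0, 0, 0, 0],
  [0.5, 6.8, 29.1, 0, 0, 0, 0],
])

```text
clock: 24.97
eef_pos: [0.5234, 0.382, 0.1444]
tool_rot: [0.224, 0.974, -0.002, -0.0]
ft_force: [0.2, 1.0, -0.2]
grip_width: 0.0428
grasp_force: 0.0
```

Emit:
move_arm([
  [0.5, 0, 0, 0, 0, 0, 0],
  [0.5, 0, 0, 0, 0, 0, 0],
  [0.5, 0, 0, 0, 0, 0, 0],
])

```text
clock: 25.22
eef_pos: [0.5232, 0.3804, 0.1449]
tool_rot: [0.224, 0.975, -0.002, -0.0]
ft_force: [-0.3, -0.3, 0.6]
grip_width: 0.0429
grasp_force: 0.0
```

```bash
python3 - <<'E'
from plan import *
plan(.5262,.3818,.033,np.pi-.4522)
E
```

```text
az -0.0 deg | after turn tx -2.1 ty 2.6 tz 111.9 | pos [0.5232 0.3804 0.1449] 2.689 F [-0.3 -0.3  0.6] w 0.0429 t 25.2 tilt [-0.002 -0.004]
```

Emit:
move_arm([
  [0.5, -2.1, 2.6, 25, 0, 0, 0],
  [0.5, 0, 0, 30, 0, 0, 0],
  [0.5, 0, 0, 30, 0, 0, 0],
  [0.5, 0, 0, 20, 0, 0, 0],
  [0.5, 0, 0, 7, 0, 0, 0],
  [0.5, 0, 0, 0, 0, 0, 0],
  [0.5, 0, 0, 0, 0, 0, 0],
  [0, 0, 0, 0, 0, 0, 0],
  [0, 0, 0, 0, 0, 0, 0],
  [0, 0, 0, 0, 0, 0, 0],
])

```text
clock: 26.05
eef_pos: [0.5287, 0.3836, 0.0375]
tool_rot: [0.224, 0.974, 0.001, 0.002]
ft_force: [1.1, 0.7, -0.4]
grip_width: 0.0109
grasp_force: 58.4
```

Emit:
move_arm([
  [0, 0, 0, 0, 0, 0, 0],
  [0, 0, 0, 0, 0, 0, 0],
])

```text
clock: 26.22
eef_pos: [0.5287, 0.3837, 0.0374]
tool_rot: [0.224, 0.974, 0.001, 0.002]
ft_force: [0.1, -0.6, 6.1]
grip_width: 0.0112
grasp_force: 59.4
```

Emit:
move_arm([
  [0, 0, 0, -20, 0, 0, 0],
  [0, 0, 0, -20, 0, 0, 0],
  [0, 0, 0, -20, 0, 0, 0],
  [0, 0, 0, -15, 0, 0, 0],
  [0, 0, 0, 0, 0, 0, 0],
  [0, 0, 0, 0, 0, 0, 0],
])

```text
clock: 26.72
eef_pos: [0.5277, 0.3833, 0.111]
tool_rot: [0.224, 0.975, 0.0, 0.002]
ft_force: [-0.3, -0.8, -0.7]
grip_width: 0.0111
grasp_force: 58.5
```

```bash
python3 - <<'E'
from plan import *
LO[:]=[.574,-.064,-.04]
s=seat(82+20,85); plan(s[0],s[1],.1,np.pi-.04); print(s)
for n,u in(("stand",(147,170)),): print(back("top",u,.03))
E
```

```text
az -23.6 deg | after turn tx -166.1 ty -360.1 tz 11.0 | pos [0.5277 0.3833 0.111 ] 2.6891 F [-0.3 -0.8 -0.7] w 0.0111 t 26.7 tilt [0.003 0.   ]
[0.6793175 0.0168531]
[0.66443583 0.33793212 0.03      ]
```

Emit:
move_arm([
  [0, 0, 0, -5, 0, 0, -5.9],
  [0, 0, 0, -5, 0, 0, -5.9],
  [0, 0, 0, -5, 0, 0, -5.9],
  [0, 0, 0, -5, 0, 0, -5.9],
  [0, -12.8, -27.7, 0, 0, 0, 0],
  [0, -12.8, -27.7, 0, 0, 0, 0],
  [0, -12.8, -27.7, 0, 0, 0, 0],
  [0, -12.8, -27.7, 0, 0, 0, 0],
  [0, -12.8, -27.7, 0, 0, 0, 0],
  [0, -12.8, -27.7, 0, 0, 0, 0],
])

```text
clock: 27.55
eef_pos: [0.5964, 0.212, 0.1281]
tool_rot: [0.02, 1.0, -0.001, -0.001]
ft_force: [0.9, 0.1, -0.9]
grip_width: 0.0112
grasp_force: 58.6
```

Emit:
move_arm([
  [0, -12.8, -27.7, 0, 0, 0, 0],
  [0, -12.8, -27.7, 0, 0, 0, 0],
  [0, -12.8, -27.7, 0, 0, 0, 0],
  [0, -12.8, -27.7, 0, 0, 0, 0],
  [0, -12.8, -27.7, 0, 0, 0, 0],
  [0, -12.8, -27.7, 0, 0, 0, 0],
  [0, -12.8, -27.7, 0, 0, 0, 0],
  [0, 0, 0, 0, 0, 0, 0],
  [0, 0, 0, 0, 0, 0, 0],
  [0, 0, 0, 0, 0, 0, 0],
])

```text
clock: 28.38
eef_pos: [0.6777, 0.0163, 0.1288]
tool_rot: [0.021, 1.0, -0.0, -0.001]
ft_force: [-0.2, -0.8, -1.2]
grip_width: 0.0111
grasp_force: 58.6
```

```bash
python3 - <<'E'
from plan import *
LO[:]=[.574,-.064,-.04]
s=seat(82+20,85); plan(s[0],s[1],.037,np.pi-.04); print(seat(82,85))
E
```

```text
az -0.1 deg | after turn tx -1.6 ty 0.6 tz 91.8 | pos [0.6777 0.0163 0.1288] 3.1004 F [-0.2 -0.8 -1.2] w 0.0111 t 28.4 tilt [-0.002 -0.001]
[0.6593335  0.01765288]
```

Emit:
move_arm([
  [0, 0, 0.6, 30, 0, 0, 0],
  [0, 0, 0, 25, 0, 0, 0],
  [0, 0, 0, 20, 0, 0, 0],
  [0, 0, 0, 12, 0, 0, 0],
  [0, 0, 0, 4, 0, 0, 0],
  [0, 0, 0, 1, 0, 0, 0],
  [0, 0, 0, 0, 0, 0, 0],
])

```text
clock: 28.97
eef_pos: [0.6794, 0.0175, 0.0395]
tool_rot: [0.02, 1.0, -0.001, 0.001]
ft_force: [0.2, 0.2, -0.2]
grip_width: 0.0111
grasp_force: 58.6
```

Emit:
move_arm([
  [0, 4, 0, 0, 0, 0, 0],
  [0, 4, 0, 0, 0, 0, 0],
  [0, 3, 0, 0, 0, 0, 0],
  [0, 0, 0, 0, 0, 0, 0],
])

```text
clock: 29.3
eef_pos: [0.6675, 0.0172, 0.0397]
tool_rot: [0.02, 1.0, -0.001, 0.001]
ft_force: [0.6, 0.5, -0.5]
grip_width: 0.0112
grasp_force: 58.6
```

Emit:
move_arm([
  [0, 3, 0, 0, 0, 0, 0],
  [0, 0, 0, 0, 0, 0, 0],
])

```text
clock: 29.47
eef_pos: [0.6651, 0.0174, 0.0393]
tool_rot: [0.02, 1.0, -0.0, 0.001]
ft_force: [0.7, 0.3, -0.7]
grip_width: 0.0113
grasp_force: 58.7
```

Emit:
move_arm([
  [0, 2, 0, 0, 0, 0, 0],
  [0, 0, 0, 0, 0, 0, 0],
])

```text
clock: 29.63
eef_pos: [0.6643, 0.0178, 0.0395]
tool_rot: [0.02, 1.0, -0.0, 0.002]
ft_force: [3.5, 1.3, -0.1]
grip_width: 0.0112
grasp_force: 58.6
```

Emit:
move_arm([
  [0, 2, 0, 0, 0, 0, 0],
  [0, 0, 0, 0, 0, 0, 0],
])

```text
clock: 29.8
eef_pos: [0.6636, 0.0183, 0.0399]
tool_rot: [0.02, 1.0, 0.0, 0.004]
ft_force: [5.2, 1.7, -1.2]
grip_width: 0.011
grasp_force: 58.7
```

Emit:
move_arm([
  [0, 2, 0, 0, 0, 0, 0],
  [0, 0, 0, 0, 0, 0, 0],
])

```text
clock: 29.97
eef_pos: [0.6629, 0.0188, 0.0403]
tool_rot: [0.02, 1.0, 0.001, 0.005]
ft_force: [7.7, 2.9, -1.1]
grip_width: 0.0112
grasp_force: 58.7
```

Emit:
move_arm([
  [0, -7, 0, 0, 0, 0, 0],
  [0, 0, 2, 2, 0, 0, 0],
  [0, 0, 0, 2, 0, 0, 0],
  [0, 0, 0, 1, 0, 0, 0],
  [0, 0, 0, 0, 0, 0, 0],
  [0, 0, 0, 0, 0, 0, 0],
])

```text
clock: 30.47
eef_pos: [0.6659, 0.0192, 0.0354]
tool_rot: [0.02, 1.0, -0.001, 0.001]
ft_force: [-2.3, -0.3, 8.1]
grip_width: 0.0111
grasp_force: 60.2
```

Emit:
move_arm([
  [0, 3, 0, 0, 0, 0, 0],
  [0, 2, 0, 0, 0, 0, 0],
  [0, 0, 0, 0, 0, 0, 0],
])

```text
clock: 30.72
eef_pos: [0.663, 0.0193, 0.0355]
tool_rot: [0.02, 1.0, -0.001, 0.003]
ft_force: [3.3, -0.6, 4.7]
grip_width: 0.011
grasp_force: 59.8
```

Emit:
move_arm([
  [0, 2, 0, 0, 0, 0, 0],
  [0, 0, 0, 0, 0, 0, 0],
])

```text
clock: 30.88
eef_pos: [0.6625, 0.0195, 0.0356]
tool_rot: [0.02, 1.0, -0.001, 0.005]
ft_force: [7.0, 0.3, 4.1]
grip_width: 0.011
grasp_force: 59.5
```

Emit:
move_arm([
  [0, 2, 0, 0, 0, 0, 0],
  [0, 0, 0, 0, 0, 0, 0],
])

```text
clock: 31.05
eef_pos: [0.6622, 0.0196, 0.0359]
tool_rot: [0.02, 1.0, -0.001, 0.006]
ft_force: [10.2, 0.3, 2.0]
grip_width: 0.0108
grasp_force: 59.2
```

Emit:
move_arm([
  [0, 2, 0, 0, 0, 0, 0],
  [0, 0, 0, 0, 0, 0, 0],
])

```text
clock: 31.22
eef_pos: [0.6616, 0.0197, 0.0362]
tool_rot: [0.02, 1.0, -0.001, 0.008]
ft_force: [12.6, -0.7, 0.2]
grip_width: 0.0111
grasp_force: 59.0
```

Emit:
move_arm([
  [0, -3, 0, 0, 0, 0, 0],
  [0.5, 0, 0, 0, 0, 0, 0],
  [0.5, 0, 0, 0, 0, 0, 0],
  [0.5, 0, 0, 0, 0, 0, 0],
  [0.5, 0, 0, -25, 0, 0, 0],
  [0.5, 0, 0, -25, 0, 0, 0],
  [0.5, 0, 0, -25, 0, 0, 0],
  [0, -20, 0, 0, 0, 0, 0],
  [0, -20, 0, 0, 0, 0, 0],
  [0, 0, 0, 0, 0, 0, 0],
])

```text
clock: 32.05
eef_pos: [0.6997, 0.0178, 0.1082]
tool_rot: [0.021, 1.0, -0.001, 0.001]
ft_force: [-0.4, 0.1, 0.7]
grip_width: 0.0071
grasp_force: 0.0
```

```bash
python3 - <<'E'
from plan import *
from chk import *
LO[:]=[.574,-.064,-.04]
s=seat(82,85)
plan(s[0]+.048,s[1]+.001,.012,np.pi-.04)
ims={"top":bot.camera("top"),"scene":bot.camera("scene")}
LOC["top"]=LOC["scene"]=LO
for q in SEAT: chk(ims,q)
E
```

```text
az -0.1 deg | after turn tx -7.6 ty 1.1 tz 96.2 | pos [0.6997 0.0178 0.1082] 3.1004 F [-0.4  0.1  0.7] w 0.0071 t 32.0 tilt [ 0.002 -0.001]
green top none
green scene err mm [2.2 1.9] yaw err 0.016 cost 208.625 340 world [661.57  19.43  -2.42]
purple top none
purple scene err mm [2.6 2. ] yaw err -0.01 cost 47.125 325 world [646.34 129.27  -4.96]
yellow top none
yellow scene err mm [-1.6 -0.1] yaw err -0.024 cost 56.1875 278 world [513.15 137.83  -6.44]
```

Emit:
move_arm([
  [0, -9, 1, 30, 0, 0, 0],
  [0, 0, 0, 30, 0, 0, 0],
  [0, 0, 0, 20, 0, 0, 0],
  [0, 0, 0, 12, 0, 0, 0],
  [0, 0, 0, 3, 0, 0, 0],
  [0, 0, 0, 0, 0, 0, 0],
  [0, 0, 0, 0, 0, 0, 0],
])

```text
clock: 32.73
eef_pos: [0.7076, 0.0186, 0.0151]
tool_rot: [0.02, 1.0, -0.001, 0.001]
ft_force: [-0.3, -1.0, 0.4]
grip_width: 0.0001
grasp_force: 0.0
```

Emit:
move_arm([
  [0, 4, 0, 0, 0, 0, 0],
  [0, 2, 0, 0, 0, 0, 0],
  [0, 0, 0, 0, 0, 0, 0],
])

```text
clock: 32.98
eef_pos: [0.7013, 0.0189, 0.0154]
tool_rot: [0.02, 1.0, -0.001, 0.002]
ft_force: [-0.6, 0.0, -0.2]
grip_width: 0.0001
grasp_force: 0.0
```

Emit:
move_arm([
  [0, 2, 0, 0, 0, 0, 0],
  [0, 0, 0, 0, 0, 0, 0],
])

```text
clock: 33.15
eef_pos: [0.6991, 0.0189, 0.0145]
tool_rot: [0.02, 1.0, -0.001, 0.001]
ft_force: [-0.4, 0.0, 0.1]
grip_width: 0.0004
grasp_force: 0.0
```

Emit:
move_arm([
  [0, 2, 0, 0, 0, 0, 0],
  [0, 0, 0, 0, 0, 0, 0],
])

```text
clock: 33.32
eef_pos: [0.6976, 0.0191, 0.0142]
tool_rot: [0.02, 1.0, -0.0, 0.001]
ft_force: [0.7, 0.3, 0.2]
grip_width: -0.0003
grasp_force: 0.4
```

Emit:
move_arm([
  [0, 2, 0, 0, 0, 0, 0],
  [0, 0, 0, 0, 0, 0, 0],
])

```text
clock: 33.48
eef_pos: [0.6966, 0.0192, 0.0147]
tool_rot: [0.02, 1.0, -0.0, 0.003]
ft_force: [3.7, -0.3, 0.5]
grip_width: -0.0003
grasp_force: 1.5
```

Emit:
move_arm([
  [0, 2, 0, 0, 0, 0, 0],
  [0, 0, 0, 0, 0, 0, 0],
])

```text
clock: 33.65
eef_pos: [0.6957, 0.0192, 0.0153]
tool_rot: [0.02, 1.0, -0.0, 0.004]
ft_force: [6.1, 1.5, 1.0]
grip_width: 0.0004
grasp_force: 2.5
```

Emit:
move_arm([
  [0, 2, 0, 0, 0, 0, 0],
  [0, 0, 0, 0, 0, 0, 0],
])

```text
clock: 33.82
eef_pos: [0.6934, 0.0192, 0.016]
tool_rot: [0.02, 1.0, -0.001, 0.004]
ft_force: [3.4, 0.8, 5.3]
grip_width: -0.0002
grasp_force: 2.9
```

Emit:
move_arm([
  [0, 2, 0, 0, 0, 0, 0],
  [0, 0, 0, 0, 0, 0, 0],
])

```text
clock: 33.98
eef_pos: [0.6914, 0.0192, 0.0161]
tool_rot: [0.02, 1.0, -0.001, 0.004]
ft_force: [3.2, 0.1, 5.2]
grip_width: 0.0001
grasp_force: 2.8
```

```bash
python3 - <<'E'
from plan import *
from chk import *
ims={"scene":bot.camera("scene")}
LOC["scene"]=np.array([.574,-.064,-.04])
m=seg(ims["scene"],"green","scene",roi("scene","green")[0])
print(m.sum())
cv2.imwrite("pics/p1.png",crop(ims["scene"],255,235,150,130,5))
E
```

```text
8.0
```

View pics/p1.png

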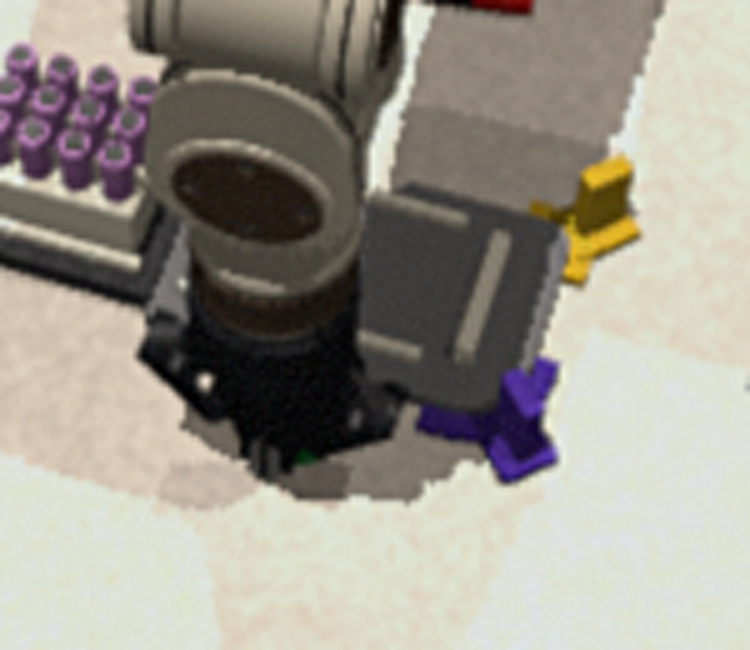

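Emit:
move_arm([
  [0, -11, 0, -3, 0, 0, 0],
  [0, -11, 0, 0, 0, 0, 0],
  [0, 0, 0, 3, 0, 0, 0],
  [0, 0, 0, 3, 0, 0, 0],
  [0, 0, 0, 0, 0, 0, 0],
  [0, 0, 0, 0, 0, 0, 0],
])

```text
clock: 34.53
eef_pos: [0.7093, 0.0184, 0.0094]
tool_rot: [0.02, 1.0, -0.001, -0.001]
ft_force: [0.3, -0.3, -0.5]
grip_width: -0.0002
grasp_force: 0.0
```

```bash
python3 - <<'E'
from plan import *
plan(.698,.0187,.0108,np.pi-.04)
E
```

```text
az -0.0 deg | after turn tx 11.3 ty -0.2 tz -1.4 | pos [0.7093 0.0184 0.0094] 3.1009 F [ 0.3 -0.3 -0.5] w -0.0002 t 34.5 tilt [-0.002 -0.001]
```

Emit:
move_arm([
  [0, 4, 0, 0, 0, 0, 0],
  [0, 4, 0, 0, 0, 0, 0],
  [0, 2, 0, 0, 0, 0, 0],
  [0, 0, 0, 0, 0, 0, 0],
])

```text
clock: 34.87
eef_pos: [0.7003, 0.0189, 0.011]
tool_rot: [0.02, 1.0, -0.001, 0.0]
ft_force: [0.1, -0.3, 0.6]
grip_width: 0.0002
grasp_force: 0.0
```

Emit:
move_arm([
  [0, 2, 0, 0, 0, 0, 0],
  [0, 0, 0, 0, 0, 0, 0],
])

```text
clock: 35.03
eef_pos: [0.699, 0.0189, 0.0111]
tool_rot: [0.02, 1.0, -0.001, 0.001]
ft_force: [-0.8, -0.4, -0.3]
grip_width: -0.0001
grasp_force: 0.0
```

Emit:
move_arm([
  [0, 2, 0, 0, 0, 0, 0],
  [0, 0, 0, 0, 0, 0, 0],
])

```text
clock: 35.2
eef_pos: [0.6985, 0.0191, 0.0115]
tool_rot: [0.02, 1.0, -0.0, 0.002]
ft_force: [2.5, 0.1, 0.0]
grip_width: -0.0004
grasp_force: 1.7
```

Emit:
move_arm([
  [0, 2, 0, 0.5, 0, 0, 0],
  [0, 0, 0, 0, 0, 0, 0],
])

```text
clock: 35.37
eef_pos: [0.6984, 0.0191, 0.0118]
tool_rot: [0.02, 1.0, -0.0, 0.004]
ft_force: [7.1, -0.5, 0.0]
grip_width: 0.0001
grasp_force: 3.3
```

Emit:
move_arm([
  [0, 2, 0, 0.5, 0, 0, 0],
  [0, 0, 0, 0, 0, 0, 0],
])

```text
clock: 35.53
eef_pos: [0.6982, 0.0191, 0.0121]
tool_rot: [0.02, 1.0, -0.001, 0.006]
ft_force: [9.9, -0.6, -0.1]
grip_width: 0.0
grasp_force: 4.8
```

Emit:
move_arm([
  [0, -12, 0, 0, 0, 0, 0],
  [0, -8, 0, 0, 0, 0, 0],
  [0, 0, 0, -25, 0, 0, 0],
  [0, 0, 0, -30, 0, 0, 0],
  [0, 0, 0, -30, 0, 0, 0],
  [0, 0, 0, -30, 0, 0, 0],
  [0, 0, 0, 0, 0, 0, 6.76],
  [0, 0, 0, 0, 0, 0, 6.76],
  [0, 0, 0, 0, 0, 0, 6.76],
  [0, 0, 0, 0, 0, 0, 6.76],
])

```text
clock: 36.37
eef_pos: [0.7122, 0.0184, 0.1248]
tool_rot: [0.256, 0.967, -0.001, 0.0]
ft_force: [-0.8, -0.0, -0.5]
grip_width: 0.0001
grasp_force: 0.0
```

Emit:
move_arm([
  [0, 0, 0, 0, 0, 0, 6.76],
  [0, 0, 0, 0, 0, 0, 6.76],
  [0, 0, 0, 0, 0, 0, 6.76],
  [0, 0, 0, 0, 0, 0, 6.76],
  [0, 0, 0, 0, 0, 0, 6.76],
  [0, 0, 0, 0, 0, 0, 6.76],
  [0, 0, 0, 0, 0, 0, 6.76],
  [0, 0, 0, 0, 0, 0, 6.76],
  [0, 0, 0, 0, 0, 0, 6.76],
  [0, 0, 0, 0, 0, 0, 6.76],
])

```text
clock: 37.2
eef_pos: [0.7121, 0.0185, 0.1243]
tool_rot: [0.751, 0.661, -0.001, 0.0]
ft_force: [-0.6, 0.4, -0.6]
grip_width: 0.0003
grasp_force: 0.0
```

Emit:
move_arm([
  [0, 0, 0, 0, 0, 0, 6.76],
  [0, 0, 0, 0, 0, 0, 6.76],
  [0, 0, 0, 0, 0, 0, 6.76],
  [0, 0, 0, 0, 0, 0, 6.76],
  [0, 0, 0, 0, 0, 0, 6.76],
  [0, 0, 0, 0, 0, 0, 6.76],
  [0, 0, 0, 0, 0, 0, 0],
  [0, 0, 0, 0, 0, 0, 0],
])

```text
clock: 37.87
eef_pos: [0.7124, 0.0184, 0.1245]
tool_rot: [0.932, 0.364, -0.0, 0.001]
ft_force: [-0.5, 0.1, -0.2]
grip_width: 0.0002
grasp_force: 0.0
```

```bash
python3 - <<'E'
from plan import *
from chk import *
plan(.6766,.157,.0105,.745)
ims={"top":bot.camera("top"),"scene":bot.camera("scene")}
LOC["top"]=LOC["scene"]=np.array([.574,-.064,-.04])
for q in SEAT: chk(ims,q)
E
```

```text
az -0.1 deg | after turn tx 67.6 ty -126.1 tz 114.0 | pos [0.7124 0.0184 0.1245] 0.7441 F [-0.5  0.1 -0.2] w 0.0002 t 37.9 tilt [ 0.    -0.001]
green top none
green scene err mm [0.5 2. ] yaw err 0.031 cost 175.1875 375 world [659.96  19.65  -0.88]
purple top none
purple scene err mm [2.6 2. ] yaw err -0.01 cost 50.5625 325 world [646.38 129.28  -5.03]
yellow top err mm [ -5.5 -27.9] yaw err 0.497 cost 300.5 2 world [508.13 110.13  45.74]
yellow scene err mm [-1.3 -0. ] yaw err -0.034 cost 54.3125 278 world [513.43 137.88  -7.38]
```

Emit:
move_arm([
  [0, 13.5, -25.2, 0, 0, 0, 0],
  [0, 13.5, -25.2, 0, 0, 0, 0],
  [0, 13.5, -25.2, 0, 0, 0, 0],
  [0, 13.5, -25.2, 0, 0, 0, 0],
  [0, 13.5, -25.2, 0, 0, 0, 0],
  [0, 0, 0, 20, 0, 0, 0],
  [0, 0, 0, 30, 0, 0, 0],
  [0, 0, 0, 30, 0, 0, 0],
  [0, 0, 0, 20, 0, 0, 0],
  [0, 0, 0, 10, 0, 0, 0],
])

```text
clock: 38.8
eef_pos: [0.6751, 0.1565, 0.0106]
tool_rot: [0.932, 0.363, -0.003, 0.0]
ft_force: [-0.1, -0.0, -0.3]
grip_width: -0.0001
grasp_force: 0.0
```

Emit:
move_arm([
  [0, 0, 0, 4, 0, 0, 0],
  [0, 0, 0, 0, 0, 0, 0],
  [0, 0, 0, 0, 0, 0, 0],
  [0, 0, 0, 0, 0, 0, 0],
])

```text
clock: 39.13
eef_pos: [0.6796, 0.1572, 0.0128]
tool_rot: [0.932, 0.362, 0.003, 0.001]
ft_force: [0.5, -0.5, 0.4]
grip_width: 0.0001
grasp_force: 0.0
```

```bash
python3 - <<'E'
from plan import *
plan(.6437+.0267*.735,.1273+.0267*.678,.0105,.745)
E
```

```text
az -0.2 deg | after turn tx -20.0 ty -2.4 tz 2.3 | pos [0.6796 0.1572 0.0128] 0.7412 F [ 0.5 -0.5  0.4] w 0.0001 t 39.1 tilt [ 0.006 -0.   ]
```

Emit:
move_arm([
  [0, -5, -1, 1.5, 0, 0, 0],
  [0, -5, 0, 0, 0, 0, 0],
  [0, -4, 0, 0, 0, 0, 0],
  [0, 0, 0, 0, 0, 0, 0],
  [0, 0, 0, 0, 0, 0, 0],
])

```text
clock: 39.55
eef_pos: [0.6667, 0.1478, 0.0094]
tool_rot: [0.932, 0.362, 0.001, 0.001]
ft_force: [-0.1, 0.5, 0.5]
grip_width: -0.0002
grasp_force: 0.0
```

Emit:
move_arm([
  [0, -2, 0, 0, 0, 0, 0],
  [0, 0, 0, 0, 0, 0, 0],
])

```text
clock: 39.72
eef_pos: [0.6654, 0.1467, 0.0092]
tool_rot: [0.932, 0.362, 0.001, 0.001]
ft_force: [-0.4, 0.2, -0.3]
grip_width: -0.0001
grasp_force: 0.0
```

Emit:
move_arm([
  [0, -2, 0, 0, 0, 0, 0],
  [0, 0, 0, 0, 0, 0, 0],
])

```text
clock: 39.88
eef_pos: [0.6651, 0.1465, 0.0097]
tool_rot: [0.932, 0.362, 0.002, 0.0]
ft_force: [3.1, 3.7, -0.2]
grip_width: 0.0001
grasp_force: 2.1
```

Emit:
move_arm([
  [0, -2, 0, 0, 0, 0, 0],
  [0, 0, 0, 0, 0, 0, 0],
])

```text
clock: 40.05
eef_pos: [0.6651, 0.1464, 0.0104]
tool_rot: [0.932, 0.363, 0.004, -0.0]
ft_force: [6.4, 5.8, -0.9]
grip_width: -0.0003
grasp_force: 3.9
```

Emit:
move_arm([
  [0, -2, 0, 0, 0, 0, 0],
  [0, 0, 0, 0, 0, 0, 0],
])

```text
clock: 40.22
eef_pos: [0.665, 0.1463, 0.011]
tool_rot: [0.932, 0.363, 0.006, -0.001]
ft_force: [8.4, 8.3, -0.9]
grip_width: -0.0001
grasp_force: 5.5
```

Emit:
move_arm([
  [0, 12, 0, 0, 0, 0, 0],
  [0, 12, 0, 0, 0, 0, 0],
  [0, 0, 0, -30, 0, 0, 0],
  [0, 0, 0, -35, 0, 0, 0],
  [0, 0, 0, -35, 0, 0, 0],
  [0, 0, 0, -35, 0, 0, 0],
  [0, 0, 0, -35, 0, 0, 0],
  [0, 0, 0, 0, 0, 0, 0],
  [0, 0, 0, 0, 0, 0, 0],
  [0, 0, 0, 0, 0, 0, 0],
])

```text
clock: 41.05
eef_pos: [0.6779, 0.1588, 0.1787]
tool_rot: [0.932, 0.362, -0.0, 0.001]
ft_force: [0.4, -0.1, -0.7]
grip_width: -0.0
grasp_force: 0.0
```

```bash
python3 - <<'E'
from plan import *
plan(.46,-.28,.2,.745)
E
```

```text
az -0.2 deg | after turn tx -457.6 ty 174.9 tz -21.3 | pos [0.6779 0.1588 0.1787] 0.741 F [ 0.4 -0.1 -0.7] w -0.0 t 41.0 tilt [ 0.    -0.002]
```

Emit:
move_arm([
  [0, -30.5, 11.7, -2, 0, 0, 0],
  [0, -30.5, 11.7, -2, 0, 0, 0],
  [0, -30.5, 11.7, -2, 0, 0, 0],
  [0, -30.5, 11.7, -2, 0, 0, 0],
  [0, -30.5, 11.7, -2, 0, 0, 0],
  [0, -30.5, 11.7, -2, 0, 0, 0],
  [0, -30.5, 11.7, -2, 0, 0, 0],
  [0, -30.5, 11.7, -2, 0, 0, 0],
  [0, -30.5, 11.7, -2, 0, 0, 0],
  [0, -30.5, 11.7, -2, 0, 0, 0],
])

```text
clock: 41.88
eef_pos: [0.5297, -0.134, 0.1969]
tool_rot: [0.932, 0.362, -0.002, -0.001]
ft_force: [1.1, -1.3, -0.3]
grip_width: -0.0003
grasp_force: 0.0
```

Emit:
move_arm([
  [0, -30.5, 11.7, 0, 0, 0, 0],
  [0, -30.5, 11.7, 0, 0, 0, 0],
  [0, -30.5, 11.7, 0, 0, 0, 0],
  [0, -30.5, 11.7, 0, 0, 0, 0],
  [0, -30.5, 11.7, 0, 0, 0, 0],
  [0, 0, 0, 0, 0, 0, 0],
  [0, 0, 0, 0, 0, 0, 0],
])

```text
clock: 42.47
eef_pos: [0.4571, -0.28, 0.1971]
tool_rot: [0.933, 0.36, -0.001, -0.001]
ft_force: [0.4, 1.2, 0.5]
grip_width: 0.0003
grasp_force: 0.0
```

```bash
python3 - <<'E'
from plan import *
from chk import *
import pickle
ims={"top":bot.camera("top"),"scene":bot.camera("scene")}; pickle.dump(ims,open("m2.pkl","wb"))
LOC["top"]=LOC["scene"]=np.array([.5755,-.0638,-.033])
for q in SEAT: chk(ims,q)
z=lambda n,x,y:cv2.resize(crop(ims[n],x,y,33,37,8),(264,296))
ct=[];cs=[]
for q in SEAT:
    r,_=roi("top",q); ct.append(z("top",r[0]+30-16+(0),r[1]+12)); r,_=roi("scene",q); cs.append(z("scene",r[0]+13,r[1]+12))
cv2.imwrite("pics/s1.png",np.vstack([np.hstack(ct),np.hstack(cs)]))
E
```

```text
green top err mm [2.9 0.9] yaw err 0.075 cost 82.4375 559 world [663.23  19.25   4.16]
green scene err mm [-0.   0.6] yaw err 0.054 cost 64.5625 483 world [660.28  19.07   2.12]
purple top err mm [2.3 0.5] yaw err -0.029 cost 54.5625 376 world [646.14 128.52  -6.17]
purple scene err mm [ 1.8 -0.4] yaw err -0.053 cost 45.8125 338 world [645.67 127.59  -8.61]
yellow top err mm [-1.2 -0.5] yaw err 0.054 cost 35.8125 323 world [513.64 137.18   2.13]
yellow scene err mm [-1.4  0.9] yaw err -0.025 cost 61.5 265 world [513.45 138.54  -5.85]
```

View pics/s1.png

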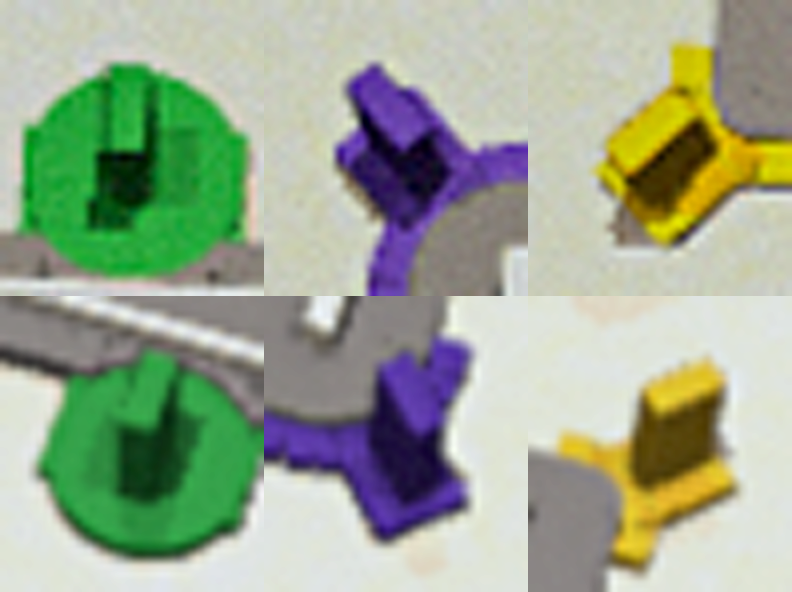

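```bash
python3 - <<'E'
from plan import *
LO[:]=[.5755,-.0638,-.036]
s=seat(122,50); print(s); plan(s[0],s[1],.0105,np.pi/2-.036)
import pickle
E
```

```text
[ 0.69922056 -0.01822345]
az -45.5 deg | after turn tx 268.7 ty 231.2 tz 187.2 | pos [ 0.4585 -0.2784  0.1977] 0.7409 F [-0.3  0.7 -0.6] w -0.0 t 42.6 tilt [-0.001  0.001]
```

Emit:
move_arm([
  [0, 0, 0, 0, 0, 0, -6.5],
  [0, 0, 0, 0, 0, 0, -6.5],
  [0, 0, 0, 0, 0, 0, -6.5],
  [0, 0, 0, 0, 0, 0, -6.5],
  [0, 0, 0, 0, 0, 0, -6.5],
  [0, 0, 0, 0, 0, 0, -6.5],
  [0, 0, 0, 0, 0, 0, -6.5],
  [0, 22.4, 19.3, 0, 0, 0, 0],
  [0, 22.4, 19.3, 0, 0, 0, 0],
  [0, 22.4, 19.3, 0, 0, 0, 0],
])

```text
clock: 43.4
eef_pos: [0.5202, -0.2118, 0.1987]
tool_rot: [0.719, 0.695, -0.0, 0.0]
ft_force: [0.3, -0.2, -0.7]
grip_width: 0.0002
grasp_force: 0.0
```

Emit:
move_arm([
  [0, 22.4, 19.3, 0, 0, 0, 0],
  [0, 22.4, 19.3, 0, 0, 0, 0],
  [0, 22.4, 19.3, 0, 0, 0, 0],
  [0, 22.4, 19.3, 0, 0, 0, 0],
  [0, 22.4, 19.3, 0, 0, 0, 0],
  [0, 22.4, 19.3, 0, 0, 0, 0],
  [0, 22.4, 19.3, 0, 0, 0, 0],
  [0, 22.4, 19.3, 0, 0, 0, 0],
  [0, 22.4, 19.3, 0, 0, 0, 0],
  [0, 0, 0, 0, 0, 0, 0],
])

```text
clock: 44.23
eef_pos: [0.7025, -0.0114, 0.1966]
tool_rot: [0.717, 0.697, 0.0, -0.0]
ft_force: [-1.8, -0.4, -0.9]
grip_width: -0.0003
grasp_force: 0.0
```

Emit:
move_arm([
  [0, 0, 0, 30, 0, 0, 0],
  [0, 0, 0, 35, 0, 0, 0],
  [0, 0, 0, 35, 0, 0, 0],
  [0, 0, 0, 35, 0, 0, 0],
  [0, 0, 0, 30, 0, 0, 0],
  [0, 0, 0, 15, 0, 0, 0],
  [0, 0, 0, 5, 0, 0, 0],
  [0, 0, 0, 0, 0, 0, 0],
  [0, 0, 0, 0, 0, 0, 0],
])

```text
clock: 44.98
eef_pos: [0.701, -0.0181, 0.015]
tool_rot: [0.719, 0.695, 0.0, 0.001]
ft_force: [-0.3, -0.3, -0.2]
grip_width: 0.0001
grasp_force: 0.0
```

```bash
python3 - <<'E'
from plan import *
LO[:]=[.5755,-.0638,-.036]
s=seat(82+28,50); print(s); plan(s[0],s[1],.0105,np.pi/2-.036)
E
```

```text
[ 0.68722834 -0.01779154]
az 0.1 deg | after turn tx -0.2 ty -13.8 tz 4.5 | pos [ 0.701  -0.0181  0.015 ] 1.5365 F [-0.3 -0.3 -0.2] w 0.0001 t 45.0 tilt [ 0.002 -0.001]
```

Emit:
move_arm([
  [0, 0, 0, 5, 0, 0, 0],
  [0, 0, -4, 0, 0, 0, 0],
  [0, 0, -4, 0, 0, 0, 0],
  [0, 0, -2, 0, 0, 0, 0],
  [0, 0, 0, 0, 0, 0, 0],
])

```text
clock: 45.4
eef_pos: [0.6902, -0.0187, 0.0101]
tool_rot: [0.72, 0.694, 0.0, 0.001]
ft_force: [0.1, 0.7, 0.9]
grip_width: 0.0004
grasp_force: 0.0
```

Emit:
move_arm([
  [0, 0, -2, 0, 0, 0, 0],
  [0, 0, 0, 0, 0, 0, 0],
])

```text
clock: 45.57
eef_pos: [0.6885, -0.0186, 0.0097]
tool_rot: [0.72, 0.694, 0.0, 0.001]
ft_force: [0.0, 1.3, 0.4]
grip_width: -0.0003
grasp_force: 0.0
```

Emit:
move_arm([
  [0, 0, -2, 0, 0, 0, 0],
  [0, 0, 0, 0, 0, 0, 0],
])

```text
clock: 45.73
eef_pos: [0.6863, -0.0185, 0.0093]
tool_rot: [0.72, 0.694, -0.0, 0.001]
ft_force: [0.4, -0.1, -0.1]
grip_width: -0.0001
grasp_force: 0.0
```

Emit:
move_arm([
  [0, 0, -2, 0, 0, 0, 0],
  [0, 0, 0, 0, 0, 0, 0],
])

```text
clock: 45.9
eef_pos: [0.6843, -0.0184, 0.0092]
tool_rot: [0.72, 0.694, -0.0, 0.001]
ft_force: [0.9, 0.2, -0.7]
grip_width: 0.0001
grasp_force: 0.0
```

Emit:
move_arm([
  [0, 0, -2, 0, 0, 0, 0],
  [0, 0, 0, 0, 0, 0, 0],
])

```text
clock: 46.07
eef_pos: [0.6823, -0.0183, 0.0092]
tool_rot: [0.72, 0.694, -0.0, 0.001]
ft_force: [0.1, 0.5, 0.4]
grip_width: 0.0002
grasp_force: 0.0
```

Emit:
move_arm([
  [0, 0, -2, 0, 0, 0, 0],
  [0, 0, 0, 0, 0, 0, 0],
])

```text
clock: 46.23
eef_pos: [0.6803, -0.0182, 0.0093]
tool_rot: [0.72, 0.694, -0.0, 0.001]
ft_force: [-0.5, -0.1, 0.1]
grip_width: -0.0001
grasp_force: 0.0
```

Emit:
move_arm([
  [0, 0, -2, 0, 0, 0, 0],
  [0, 0, 0, 0, 0, 0, 0],
])

```text
clock: 46.4
eef_pos: [0.6783, -0.0182, 0.0093]
tool_rot: [0.72, 0.694, -0.0, 0.001]
ft_force: [0.4, -0.2, 0.0]
grip_width: -0.0002
grasp_force: 0.0
```

Emit:
move_arm([
  [0, 0, -2, 0, 0, 0, 0],
  [0, 0, 0, 0, 0, 0, 0],
])

```text
clock: 46.57
eef_pos: [0.677, -0.0184, 0.0095]
tool_rot: [0.72, 0.694, 0.0, 0.002]
ft_force: [1.4, -1.2, 0.4]
grip_width: 0.0002
grasp_force: 0.6
```

Emit:
move_arm([
  [0, 0, -2, 0, 0, 0, 0],
  [0, 0, 0, 0, 0, 0, 0],
])

```text
clock: 46.73
eef_pos: [0.6762, -0.0184, 0.01]
tool_rot: [0.72, 0.694, 0.001, 0.002]
ft_force: [4.3, -1.5, -0.7]
grip_width: -0.0004
grasp_force: 2.0
```

Emit:
move_arm([
  [0, 0, -2, 0, 0, 0, 0],
  [0, 0, 0, 0, 0, 0, 0],
])

```text
clock: 46.9
eef_pos: [0.6759, -0.0186, 0.0108]
tool_rot: [0.72, 0.694, 0.002, 0.004]
ft_force: [7.9, -2.4, -0.0]
grip_width: -0.0002
grasp_force: 3.8
```

Emit:
move_arm([
  [0, 0, 12, 0, 0, 0, 0],
  [0, 0, 8, 0, 0, 0, 0],
  [0, 0, 0, -30, 0, 0, 0],
  [0, 0, 0, -35, 0, 0, 0],
  [0, 0, 0, -35, 0, 0, 0],
  [0, 0, 0, -35, 0, 0, 0],
  [0, 0, 0, -35, 0, 0, 0],
  [0, -30, 0, -15, 0, 0, 0],
  [0, -30, 0, 0, 0, 0, 0],
  [0, -30, 0, 0, 0, 0, 0],
])

```text
clock: 47.73
eef_pos: [0.6894, -0.1083, 0.1969]
tool_rot: [0.719, 0.695, 0.001, 0.002]
ft_force: [0.2, 0.4, -0.0]
grip_width: 0.0
grasp_force: 0.0
```

Emit:
move_arm([
  [0, -30, 0, 0, 0, 0, 0],
  [0, -30, 0, 0, 0, 0, 0],
  [0, -30, 0, 0, 0, 0, 0],
  [0, -30, 0, 0, 0, 0, 0],
  [0, -30, -10, 0, 0, 0, 0],
  [0, -30, -20, 0, 0, 0, 0],
  [0, 0, -20, 0, 0, 0, 0],
  [0, 0, 0, 0, 0, 0, 0],
  [0, 0, 0, 0, 0, 0, 0],
])

```text
clock: 48.48
eef_pos: [0.631, -0.2867, 0.1942]
tool_rot: [0.72, 0.694, -0.0, -0.0]
ft_force: [0.2, 0.4, 0.2]
grip_width: 0.0002
grasp_force: 0.0
```

```bash
python3 - <<'E'
from plan import *
from chk import *
import pickle
ims={"top":bot.camera("top"),"scene":bot.camera("scene")}; pickle.dump(ims,open("m3.pkl","wb"))
LOC["top"]=LOC["scene"]=np.array([.5755,-.0638,-.036])
for q in SEAT: chk(ims,q)
plan(.57,-.25,.1,np.pi/2-.036)
I0,_=pickle.load(open("m0.pkl","rb")); md=models()
# rack pose: white/lilac blob, from rear tab etc: fit with net mask (start images and now)
for n in("top","scene"):
    for r in bot.outline_of("rack",n)[:2]: print(n,r["conf"],[int(v) for v in r["rect"]])
M=pickle.load(open("m0.pkl","rb"))[1]
mk={"top":M["rack","top"][0]["pixels"].astype(np.float32),"scene":M["rack","scene"][0]["pixels"].astype(np.float32)}
rm=md["rack"]+[(box(0,22,58,84),40,75)]
print(fit(mk,rm,(.575,-.139,-.036),.016)); print(fit({"top":mk["top"]},rm,(.575,-.139,-.036),.016))
E
```

```text
green top err mm [2.7 1. ] yaw err 0.061 cost 79.5 560 world [663.25  19.13   2.5 ]
green scene err mm [0.1 0.9] yaw err -0.03 cost 65.875 483 world [660.63  19.13  -6.57]
purple top err mm [2.  0.6] yaw err -0.02 cost 55.875 373 world [646.46 128.38  -5.6 ]
purple scene err mm [0.5 0.1] yaw err -0.042 cost 51.625 344 world [644.91 127.95  -7.85]
yellow top err mm [-1.3 -1.1] yaw err 0.042 cost 37.25 326 world [514.03 136.79   0.57]
yellow scene err mm [-1.1  0.3] yaw err -0.021 cost 61.8125 265 world [514.35 138.12  -5.72]
az 0.1 deg | after turn tx 33.5 ty -64.5 tz 94.8 | pos [ 0.6333 -0.2858  0.1948] 1.536 F [ 0.6 -0.1  0.1] w 0.0001 t 48.6 tilt [ 0.002 -0.001]
top 0.9 [333, 194, 60, 34]
scene 0.8 [250, 182, 52, 44]
scene 0.65 [231, 240, 56, 43]
(array([ 0.57487438, -0.14225695, -0.00479487]), np.float64(0.21241077780723572))
(array([ 0.57385722, -0.14196948,  0.01644689]), np.float64(0.06802098453044891))
```

```bash
cat > soft.py <<'E'
from chk import *
def soft(im,q,n):
    r0,_=roi(n,q); x,y,w,h=r0; f=im.astype(np.float32); b,g,r=f[...,0],f[...,1],f[...,2]
    e={"green":g-(r+b)/2,"yellow":(r+g)/2-b,"purple":(b+r)/2-g}[q]
    k=np.zeros(e.shape,bool); k[y:y+h,x:x+w]=1
    base=np.median(e[k]); e=e-base; ref=np.percentile(e[k&(e>.4*e[k].max())],50)
    a=np.clip(e/ref,0,1)*k; m=((a>.35)).astype(np.uint8)
    _,L,st,_=cv2.connectedComponentsWithStats(m); m=(L==1+np.argmax(st[1:,4])).astype(np.uint8)
    a=a*cv2.dilate(m,np.ones((3,3)))
    cs,_=cv2.findContours(m,cv2.RETR_EXTERNAL,cv2.CHAIN_APPROX_NONE); F=np.zeros_like(m); cv2.drawContours(F,cs,-1,1,-1)
    F=cv2.erode(F,np.ones((3,3),np.uint8)); return np.maximum(a,F).astype(np.float32)
def schk(ims,q,free=False,cams=("top","scene")):
    L=LOC["top"]; mk={n:soft(ims[n],q,n) for n in cams}; s=roi("top",q)[1]
    for u in [(n,) for n in cams]+([cams] if len(cams)>1 else []):
        f=fitleaf({n:mk[n] for n in u},q,(s[0],s[1],L[2]),EX[q],0,free); d=f[1][:2]/1000-L[:2]; c,si=np.cos(L[2]),np.sin(L[2])
        print(q,u,"err",np.round(1000*np.array([c*d[0]+si*d[1],-si*d[0]+c*d[1]])-SEAT[q],1),"yaw err",round(f[1][2]/100-L[2],3),"cost",round(f[0],1),round(sum(mk[n].sum() for n in u)),"world",f[1])
E
python3 - <<'E'
from soft import *
import pickle
LOC["top"]=LOC["scene"]=np.array([.5755,-.0638,-.036])
for f in("m2.pkl","m3.pkl"):
    ims=pickle.load(open(f,"rb")); print(f)
    for q in SEAT: schk(ims,q)
E
```

```text
m2.pkl
green ('top',) err [2.8 1.1] yaw err 0.015 cost 58.1 584 world [663.36  19.16  -2.07]
green ('scene',) err [0.2 1. ] yaw err 0.026 cost 45.5 503 world [660.74  19.23  -1.03]
green ('top', 'scene') err [0.9 1.5] yaw err 0.038 cost 111.4 1087 world [6.6145e+02 1.9660e+01 2.5000e-01]
purple ('top',) err [1.7 2. ] yaw err 0.004 cost 60.7 337 world [646.26 129.78  -3.15]
purple ('scene',) err [0.5 0.1] yaw err -0.034 cost 51.1 303 world [644.96 127.94  -6.96]
purple ('top', 'scene') err [1.3 0.2] yaw err -0.033 cost 120.0 640 world [645.74 127.95  -6.91]
yellow ('top',) err [-2.2 -0.3] yaw err 0.032 cost 43.3 288 world [ 5.1321e+02  1.3759e+02 -4.5000e-01]
yellow ('scene',) err [-2.1 -0.6] yaw err 0.017 cost 85.3 237 world [513.27 137.27  -1.93]
yellow ('top', 'scene') err [-2.4 -0.7] yaw err 0.042 cost 130.2 525 world [513.   137.14   0.59]
m3.pkl
green ('top',) err [3.3 1.2] yaw err 0.017 cost 57.2 584 world [663.81  19.23  -1.9 ]
green ('scene',) err [0. 1.] yaw err -0.006 cost 43.4 505 world [660.55  19.17  -4.24]
green ('top', 'scene') err [0.9 1.2] yaw err 0.004 cost 109.9 1090 world [661.41  19.39  -3.18]
purple ('top',) err [1.8 2. ] yaw err 0.002 cost 59.6 336 world [646.36 129.78  -3.39]
purple ('scene',) err [0.6 0.1] yaw err -0.034 cost 50.6 303 world [645.01 127.95  -7.  ]
purple ('top', 'scene') err [1.2 0.4] yaw err -0.03 cost 120.2 640 world [645.67 128.18  -6.56]
yellow ('top',) err [-2.2 -0.4] yaw err 0.032 cost 42.7 288 world [ 5.1321e+02  1.3751e+02 -3.9000e-01]
yellow ('scene',) err [-1.5 -0.4] yaw err 0.019 cost 85.9 236 world [513.94 137.44  -1.66]
yellow ('top', 'scene') err [-2.3 -0.6] yaw err 0.042 cost 130.2 525 world [513.1  137.23   0.62]
```

```bash
python3 - <<'E'
from plan import *
LO[:]=[.5755,-.0638,-.036]
s=seat(0,-180); print(s); plan(s[0],s[1],.036,np.pi/2-.036)
for u in((445,180),(465,230)): print(back("top",u,.075))
E
```

```text
[ 0.5690214  -0.24368337]
az 0.1 deg | after turn tx 39.5 ty -66.3 tz 158.8 | pos [ 0.6339 -0.2855  0.1948] 1.537 F [-0.5  0.9 -0.8] w 0.0002 t 48.7 tilt [ 0.002 -0.001]
[ 0.64130678 -0.32095123  0.075     ]
[ 0.53122241 -0.36093947  0.075     ]
```

Emit:
move_arm([
  [0, 13, -22, 0, 0, 0, 0],
  [0, 13, -22, 0, 0, 0, 0],
  [0, 13.5, -22.3, 0, 0, 0, 0],
  [0, 0, 0, 0, 0, 0, 0],
  [0, 0, 0, 30, 0, 0, 0],
  [0, 0, 0, 35, 0, 0, 0],
  [0, 0, 0, 35, 0, 0, 0],
  [0, 0, 0, 35, 0, 0, 0],
  [0, 0, 0, 18, 0, 0, 0],
  [0, 0, 0, 5, 0, 0, 0],
])

```text
clock: 49.52
eef_pos: [0.5665, -0.243, 0.0319]
tool_rot: [0.719, 0.695, -0.001, -0.002]
ft_force: [-1.4, 0.2, -0.2]
grip_width: -0.0002
grasp_force: 0.0
```

Emit:
move_arm([
  [0, 0, 0, 0, 0, 0, 0],
  [0, 0, 0, 0, 0, 0, 0],
])

```text
clock: 49.68
eef_pos: [0.5698, -0.245, 0.0375]
tool_rot: [0.719, 0.695, 0.001, 0.002]
ft_force: [-0.7, -0.3, 1.7]
grip_width: 0.0
grasp_force: 0.0
```

```bash
python3 - <<'E'
from plan import *
LO[:]=[.5755,-.0638,-.036]
s=seat(0,87-65-11); print(s); plan(s[0],s[1],.036,np.pi/2-.036)
E
```

```text
[ 0.57589591 -0.05280713]
az 0.1 deg | after turn tx 192.3 ty -0.9 tz 1.5 | pos [ 0.5698 -0.245   0.0375] 1.5361 F [-0.7 -0.3  1.7] w 0.0 t 49.7 tilt [ 0.003 -0.002]
```

Emit:
move_arm([
  [0, 8, 0, 0, 0, 0, 0],
  [0, 8, 0, 0, 0, 0, 0],
  [0, 8, 0, 0, 0, 0, 0],
  [0, 8, 0, 0, 0, 0, 0],
  [0, 8, 0, 0, 0, 0, 0],
])

```text
clock: 50.1
eef_pos: [0.5704, -0.2049, 0.0377]
tool_rot: [0.72, 0.694, 0.0, 0.002]
ft_force: [-0.3, -4.4, 1.2]
grip_width: -0.0001
grasp_force: 0.0
```

Emit:
move_arm([
  [0, 8, 0, 0, 0, 0, 0],
  [0, 8, 0, 0, 0, 0, 0],
  [0, 8, 0, 0, 0, 0, 0],
  [0, 8, 0, 0, 0, 0, 0],
  [0, 8, 0, 0, 0, 0, 0],
])

```text
clock: 50.52
eef_pos: [0.571, -0.1642, 0.0363]
tool_rot: [0.72, 0.694, 0.0, 0.001]
ft_force: [-0.0, -3.6, 1.5]
grip_width: 0.0003
grasp_force: 0.0
```

```bash
python3 - <<'E'
from plan import *
LO[:]=[.5755,-.0638,-.036]
s=seat(0,87-65-11); plan(s[0],s[1],.036,np.pi/2-.036)
a=bot.camera("top")
r=bot.outline_of("rack","top")
print([(round(d["conf"],2),[int(v) for v in d["rect"]]) for d in r])
E
```

```text
az 0.0 deg | after turn tx 111.5 ty 0.9 tz 0.3 | pos [ 0.571  -0.1642  0.0363] 1.5352 F [-0.  -3.6  1.5] w 0.0003 t 50.5 tilt [ 0.001 -0.001]
[(0.92, [308, 192, 36, 34]), (0.73, [235, 172, 30, 32]), (0.65, [428, 256, 33, 28]), (0.22, [240, 188, 95, 53])]
```

Emit:
move_arm([
  [0, 8, 0, 0, 0, 0, 0],
  [0, 8, 0, 0, 0, 0, 0],
  [0, 8, 0, 0, 0, 0, 0],
  [0, 8, 0, 0, 0, 0, 0],
  [0, 8, 0, 0, 0, 0, 0],
  [0, 8, 0, 0, 0, 0, 0],
  [0, 8, 0, 0, 0, 0, 0],
  [0, 8, 0, 0, 0, 0, 0],
  [0, 8, 0, 0, 0, 0, 0],
  [0, 8, 0, 0, 0, 0, 0],
])

```text
clock: 51.45
eef_pos: [0.5738, -0.0842, 0.0362]
tool_rot: [0.72, 0.694, 0.0, 0.001]
ft_force: [0.1, -2.8, -0.4]
grip_width: 0.0002
grasp_force: 0.0
```

Emit:
move_arm([
  [0, 5, 0, 0, 0, 0, 0],
  [0, 5, 0, 0, 0, 0, 0],
  [0, 5, 0, 0, 0, 0, 0],
  [0, 4, 0, 0, 0, 0, 0],
])

```text
clock: 51.78
eef_pos: [0.5746, -0.0656, 0.0362]
tool_rot: [0.72, 0.694, 0.0, 0.001]
ft_force: [0.7, -1.8, -0.5]
grip_width: -0.0003
grasp_force: 0.0
```

Emit:
move_arm([
  [0, 4, 0, 0, 0, 0, 0],
  [0, 0, 0, 0, 0, 0, 0],
])

```text
clock: 51.95
eef_pos: [0.5748, -0.061, 0.0363]
tool_rot: [0.719, 0.695, 0.001, 0.001]
ft_force: [-0.8, 0.2, 0.5]
grip_width: -0.0002
grasp_force: 0.0
```

Emit:
move_arm([
  [0, 4, 0, 0, 0, 0, 0],
  [0, 0, 0, 0, 0, 0, 0],
])

```text
clock: 52.12
eef_pos: [0.575, -0.0574, 0.0363]
tool_rot: [0.719, 0.695, 0.0, 0.001]
ft_force: [-0.2, -0.1, 0.1]
grip_width: -0.0003
grasp_force: 0.0
```

Emit:
move_arm([
  [0, 3, 0, 0, 0, 0, 0],
  [0, 0, 0, 0, 0, 0, 0],
])

```text
clock: 52.28
eef_pos: [0.5757, -0.056, 0.0368]
tool_rot: [0.72, 0.694, -0.0, 0.002]
ft_force: [0.8, -5.2, 1.0]
grip_width: -0.0004
grasp_force: 0.0
```

Emit:
move_arm([
  [0, 3, 0, 0, 0, 0, 0],
  [0, 0, 0, 0, 0, 0, 0],
])

```text
clock: 52.45
eef_pos: [0.5765, -0.0555, 0.0377]
tool_rot: [0.72, 0.694, -0.001, 0.005]
ft_force: [0.1, -11.6, 3.9]
grip_width: -0.0001
grasp_force: 0.0
```

Emit:
move_arm([
  [0, 2, 0, 0, 0, 0, 0],
  [0, 0, 0, 0, 0, 0, 0],
  [0, -12, 0, 0, 0, 0, 0],
  [0, -20, 0, 0, 0, 0, 0],
  [0, -25, 0, 0, 0, 0, 0],
  [0, 0, 0, -30, 0, 0, 0],
  [0, 0, 0, -35, 0, 0, 0],
  [0, 0, 0, -35, 0, 0, 0],
  [0.5, 0, 0, -35, 0, 0, 0],
  [0.5, 0, 0, -25, 0, 0, 0],
])

```text
clock: 53.28
eef_pos: [0.5737, -0.1066, 0.1997]
tool_rot: [0.72, 0.694, 0.002, 0.002]
ft_force: [0.9, -0.3, 0.4]
grip_width: 0.0232
grasp_force: 0.0
```

Emit:
move_arm([
  [0.5, -25, 0, 0, 0, 0, 0],
  [0.5, -25, 0, 0, 0, 0, 0],
  [0.5, -25, 0, 0, 0, 0, 0],
  [0.5, 0, 0, 0, 0, 0, 0],
  [0.5, 0, 0, 0, 0, 0, 0],
])

```text
clock: 53.7
eef_pos: [0.5699, -0.1825, 0.196]
tool_rot: [0.72, 0.694, 0.001, 0.0]
ft_force: [0.0, 0.3, -0.8]
grip_width: 0.0429
grasp_force: 0.0
```

```bash
python3 - <<'E'
from soft import *
from plan import *
LOC["top"]=LOC["scene"]=np.array([.5755,-.0638,-.036]); LO[:]=LOC["top"]
ims={"top":bot.camera("top"),"scene":bot.camera("scene")}
rm=models()["rack"]+[(box(0,22,58,84),40,75)]
c,s=np.cos(LO[2]),np.sin(LO[2]); w=seat(0,87)
for n in ims:
    rs=bot.outline_of("rack",n); print(n,[(round(d["conf"],2),[int(v) for v in d["rect"]]) for d in rs[:3]])
    u=proj(n,[[*w,.05]])[0]
    rs=[r for r in rs if r["pixels"][int(u[1])-3:int(u[1])+4,int(u[0])-3:int(u[0])+4].any()]
    if rs:
        f,k=fit({n:rs[0]["pixels"].astype(np.float32)},rm,(w[0],w[1],LO[2]),.012); d=f[:2]-LO[:2]
        print("rack loader-frame",np.round(1000*np.array([c*d[0]+s*d[1],-s*d[0]+c*d[1]]),1),f[2]-LO[2],k)
for q in SEAT: schk(ims,q)
# pad fit now
print(bot.get_obs()["clock"]); plan(.6599,.0192,.036,np.pi-.036)
E
```

```text
top [(0.66, [256, 188, 58, 36])]
rack loader-frame [ 2.8 85.9] 0.022598574366601253 0.067869633436203
scene [(0.74, [250, 181, 51, 42]), (0.71, [293, 259, 58, 49]), (0.33, [164, 141, 23, 50])]
rack loader-frame [ 3.  87.5] 0.012281127427340534 0.12998291850090027
green ('top',) err [2.7 1.1] yaw err 0.015 cost 90.0 551 world [663.22  19.2   -2.09]
green ('scene',) err [0.1 1. ] yaw err 0.028 cost 46.2 503 world [660.64  19.23  -0.84]
green ('top', 'scene') err [1.4 1.5] yaw err 0.026 cost 144.9 1055 world [661.93  19.64  -0.98]
purple ('top',) err [1.8 1.1] yaw err -0.01 cost 56.3 343 world [646.33 128.88  -4.64]
purple ('scene',) err [0.3 0.1] yaw err -0.026 cost 54.6 300 world [644.7  127.93  -6.2 ]
purple ('top', 'scene') err [1.2 0.4] yaw err -0.029 cost 118.0 642 world [645.66 128.18  -6.52]
yellow ('top',) err [-2.2 -0.3] yaw err 0.032 cost 43.1 288 world [ 5.1321e+02  1.3754e+02 -3.6000e-01]
yellow ('scene',) err [-1.8 -0.5] yaw err 0.031 cost 86.8 236 world [ 5.1361e+02  1.3733e+02 -5.1000e-01]
yellow ('top', 'scene') err [-2.4 -0.3] yaw err 0.04 cost 131.4 524 world [5.1299e+02 1.3759e+02 3.7000e-01]
53.9
az -89.9 deg | after turn tx -82.5 ty 203.0 tz 160.1 | pos [ 0.5702 -0.1807  0.1961] 1.5365 F [-0.6  1.5 -0.5] w 0.0428 t 53.9 tilt [ 0.001 -0.   ]
```

Emit:
move_arm([
  [0.5, 0, 0, 0, 0, 0, -6.92],
  [0.5, 0, 0, 0, 0, 0, -6.92],
  [0.5, 0, 0, 0, 0, 0, -6.92],
  [0.5, 0, 0, 0, 0, 0, -6.92],
  [0.5, 0, 0, 0, 0, 0, -6.92],
  [0.5, 0, 0, 0, 0, 0, -6.92],
  [0.5, 0, 0, 0, 0, 0, -6.92],
  [0.5, 0, 0, 0, 0, 0, -6.92],
  [0.5, 0, 0, 0, 0, 0, -6.92],
  [0.5, 0, 0, 0, 0, 0, -6.92],
])

```text
clock: 54.73
eef_pos: [0.5703, -0.1804, 0.1963]
tool_rot: [0.194, 0.981, -0.0, 0.001]
ft_force: [-0.4, 0.2, 0.9]
grip_width: 0.0426
grasp_force: 0.0
```

Emit:
move_arm([
  [0.5, 0, 0, 0, 0, 0, -6.92],
  [0.5, 0, 0, 0, 0, 0, -6.92],
  [0.5, 0, 0, 0, 0, 0, -6.92],
  [0.5, -13.7, 33.8, 0, 0, 0, 0],
  [0.5, -13.7, 33.8, 0, 0, 0, 0],
  [0.5, -13.7, 33.8, 0, 0, 0, 0],
  [0.5, -13.7, 33.8, 0, 0, 0, 0],
  [0.5, -13.7, 33.8, 0, 0, 0, 0],
  [0.5, -14, 34, 0, 0, 0, 0],
  [0.5, 0, 0, 0, 0, 0, 0],
])

```text
clock: 55.57
eef_pos: [0.6617, 0.0264, 0.1955]
tool_rot: [0.013, 1.0, 0.001, 0.001]
ft_force: [-1.0, -0.3, -0.7]
grip_width: 0.0428
grasp_force: 0.0
```

Emit:
move_arm([
  [0.5, 0, 0, 25, 0, 0, 0],
  [0.5, 0, 0, 30, 0, 0, 0],
  [0.5, 0, 0, 0, 0, 0, 0],
  [0.5, 0, 0, 0, 0, 0, 0],
])

```text
clock: 55.9
eef_pos: [0.658, 0.0189, 0.1392]
tool_rot: [0.017, 1.0, -0.001, -0.002]
ft_force: [0.2, 0.7, 0.8]
grip_width: 0.0426
grasp_force: 0.0
```

```bash
python3 - <<'E'
from plan import *
plan(.6605,.0192,.036,np.pi-.036)
E
```

```text
az 0.1 deg | after turn tx -2.4 ty 0.4 tz 103.2 | pos [0.658  0.0189 0.1392] 3.1067 F [0.2 0.7 0.8] w 0.0426 t 55.9 tilt [-0.004 -0.001]
```

Descend, grip, back away from the notch a little and lift.

Emit:
move_arm([
  [0.5, -2, 0, 30, 0, 0, 0],
  [0.5, 0, 0, 30, 0, 0, 0],
  [0.5, 0, 0, 25, 0, 0, 0],
  [0.5, 0, 0, 15, 0, 0, 0],
  [0.5, 0, 0, 3, 0, 0, 0],
  [0.5, 0, 0, 0, 0, 0, 0],
  [0, 0, 0, 0, 0, 0, 0],
  [0, 0, 0, 0, 0, 0, 0],
  [0, 0, 0, 0, 0, 0, 0],
  [0, 0, 0, 0, 0, 0, 0],
])

```text
clock: 56.73
eef_pos: [0.6644, 0.0183, 0.0408]
tool_rot: [0.018, 1.0, -0.0, 0.003]
ft_force: [1.7, 2.1, 3.5]
grip_width: 0.0107
grasp_force: 60.9
```

Emit:
move_arm([
  [0, 0, 0, 0, 0, 0, 0],
  [0, -8, 0, 0, 0, 0, 0],
  [0, -8, 0, 0, 0, 0, 0],
  [0, 0, 0, -25, 0, 0, 0],
  [0, 0, 0, -25, 0, 0, 0],
  [0, 0, 0, -25, 0, 0, 0],
  [0, 0, 0, -25, 0, 0, 0],
  [0, 0, 0, 0, 0, 0, 0],
  [0, 0, 0, 0, 0, 0, 0],
])

```text
clock: 57.48
eef_pos: [0.679, 0.0173, 0.1404]
tool_rot: [0.018, 1.0, -0.001, 0.003]
ft_force: [-0.2, 0.2, -0.9]
grip_width: 0.0112
grasp_force: 60.2
```

```bash
python3 - <<'E'
from plan import *
plan(.526,.382,.1,np.pi-.44)
E
```

```text
az 23.1 deg | after turn tx 293.8 ty 264.8 tz 40.4 | pos [0.679  0.0173 0.1404] 3.1052 F [-0.2  0.2 -0.9] w 0.0112 t 57.5 tilt [ 0.005 -0.001]
```

Emit:
move_arm([
  [0, 0, 0, 0, 0, 0, 5.8],
  [0, 0, 0, 0, 0, 0, 5.8],
  [0, 0, 0, 0, 0, 0, 5.8],
  [0, 0, 0, 0, 0, 0, 5.8],
  [0, 22.6, 20.4, 0, 0, 0, 0],
  [0, 22.6, 20.4, 0, 0, 0, 0],
  [0, 22.6, 20.4, 0, 0, 0, 0],
  [0, 22.6, 20.4, 0, 0, 0, 0],
  [0, 22.6, 20.4, 0, 0, 0, 0],
  [0, 22.6, 20.4, 0, 0, 0, 0],
])

```text
clock: 58.32
eef_pos: [0.6055, 0.1865, 0.1356]
tool_rot: [0.219, 0.976, -0.002, -0.001]
ft_force: [0.1, -0.2, -0.6]
grip_width: 0.0108
grasp_force: 60.2
```

Emit:
move_arm([
  [0, 22.6, 20.4, 0, 0, 0, 0],
  [0, 22.6, 20.4, 0, 0, 0, 0],
  [0, 22.6, 20.4, 0, 0, 0, 0],
  [0, 22.6, 20.4, 0, 0, 0, 0],
  [0, 22.6, 20.4, 0, 0, 0, 0],
  [0, 22.6, 20.4, 0, 0, 0, 0],
  [0, 22.6, 20.4, 0, 0, 0, 0],
  [0, 0, 0, 0, 0, 0, 0],
  [0, 0, 0, 0, 0, 0, 0],
])

```text
clock: 59.07
eef_pos: [0.5235, 0.3835, 0.1352]
tool_rot: [0.217, 0.976, -0.002, -0.0]
ft_force: [-0.0, 0.1, -0.8]
grip_width: 0.0108
grasp_force: 60.1
```

Emit:
move_arm([
  [0, 0, 0, 25, 0, 0, 0],
  [0, 0, 0, 25, 0, 0, 0],
  [0, 0, 0, 20, 0, 0, 0],
  [0, 0, 0, 15, 0, 0, 0],
  [0, 0, 0, 7, 0, 0, 0],
  [0, 0, 0, 3, 0, 0, 0],
  [0, 0, 0, 0, 0, 0, 0],
  [0, 0, 0, 0, 0, 0, 0],
])

```text
clock: 59.73
eef_pos: [0.526, 0.3811, 0.0427]
tool_rot: [0.22, 0.976, -0.001, 0.001]
ft_force: [0.4, -0.5, 0.8]
grip_width: 0.0106
grasp_force: 60.5
```

Released gently, then on to the yellow leaf.

Emit:
move_arm([
  [0, 0, 0, 1, 0, 0, 0],
  [0.5, 0, 0, 0, 0, 0, 0],
  [0.5, 0, 0, 0, 0, 0, 0],
  [0.5, 0, 0, 0, 0, 0, 0],
  [0.5, 0, 0, -25, 0, 0, 0],
  [0.5, 0, 0, -30, 0, 0, 0],
  [0.5, 0, 0, -30, 0, 0, 0],
  [0.5, 0, 0, -30, 0, 0, 0],
  [0.5, 0, 0, 0, 0, 0, 0],
])

```text
clock: 60.48
eef_pos: [0.5288, 0.385, 0.1642]
tool_rot: [0.219, 0.976, 0.004, 0.005]
ft_force: [0.4, -0.5, 1.3]
grip_width: 0.0428
grasp_force: 0.0
```

```bash
python3 - <<'E'
from plan import *
plan(.5138,.1377,.15,np.pi*.75-.02)
E
```

```text
az 20.9 deg | after turn tx -167.9 ty -182.2 tz 14.2 | pos [0.5288 0.385  0.1642] 2.7005 F [ 0.4 -0.5  1.3] w 0.0428 t 60.5 tilt [0.012 0.006]
```

Emit:
move_arm([
  [0.5, 0, 0, 0, 0, 0, 7],
  [0.5, 0, 0, 0, 0, 0, 7],
  [0.5, 0, 0, 0, 0, 0, 6.9],
  [0.5, -24, -26, 0, 0, 0, 0],
  [0.5, -24, -26, 0, 0, 0, 0],
  [0.5, -24, -26, 0, 0, 0, 0],
  [0.5, -24, -26, 0, 0, 0, 0],
  [0.5, -24, -26, 0, 0, 0, 0],
  [0.5, -24, -26, 0, 0, 0, 0],
  [0.5, -24, -26, 0, 0, 0, 0],
])

```text
clock: 61.32
eef_pos: [0.5103, 0.1339, 0.1567]
tool_rot: [0.392, 0.92, -0.0, 0.001]
ft_force: [0.7, -0.2, -0.8]
grip_width: 0.0428
grasp_force: 0.0
```

Emit:
move_arm([
  [0.5, 0, 0, 0, 0, 0, 0],
  [0.5, 0, 0, 0, 0, 0, 0],
  [0.5, 0, 0, 0, 0, 0, 0],
])

```text
clock: 61.57
eef_pos: [0.511, 0.1356, 0.1569]
tool_rot: [0.392, 0.92, 0.0, 0.001]
ft_force: [-0.0, 0.4, 0.2]
grip_width: 0.0431
grasp_force: 0.0
```

```bash
python3 - <<'E'
from plan import *
from soft import *
plan(.5138,.1377,.036,np.pi*.75-.02)
ims={"top":bot.camera("top"),"scene":bot.camera("scene")}
LOC["top"]=LOC["scene"]=np.array([.5755,-.0638,-.036])
schk(ims,"yellow",cams=("scene",)); schk(ims,"purple",cams=("scene",))
rr={"top":(95,205,98,102),"scene":(405,245,98,98)}
for n in ims: print("green",n,fitleaf({n:seg(ims[n],"green",n,rr[n])},"green",(.526,.382,-.44),EX["green"],.002,False))
E
```

```text
az -0.1 deg | after turn tx -0.4 ty 3.5 tz 120.9 | pos [0.511  0.1356 0.1569] 2.335 F [-0.   0.4  0.2] w 0.0431 t 61.6 tilt [ 0.002 -0.001]
yellow ('scene',) err [-2.5  0.2] yaw err 0.008 cost 86.2 237 world [512.88 138.11  -2.8 ]
purple ('scene',) err [0.5 0.1] yaw err -0.034 cost 49.9 304 world [644.98 127.94  -6.95]
green top (np.float64(29.3125), array([524.36, 381.89, -44.23]))
green scene (np.float64(29.625), array([523.88, 381.58, -44.77]))
```

Emit:
move_arm([
  [0.5, 0, 3.5, 30, 0, 0, 0],
  [0.5, 0, 0, 30, 0, 0, 0],
  [0.5, 0, 0, 30, 0, 0, 0],
  [0.5, 0, 0, 20, 0, 0, 0],
  [0.5, 0, 0, 10, 0, 0, 0],
  [0.5, 0, 0, 0, 0, 0, 0],
  [0, 0, 0, 0, 0, 0, 0],
  [0, 0, 0, 0, 0, 0, 0],
  [0, 0, 0, 0, 0, 0, 0],
  [0, 0, 0, 0, 0, 0, 0],
])

```text
clock: 62.5
eef_pos: [0.5142, 0.1382, 0.0385]
tool_rot: [0.392, 0.92, 0.001, 0.002]
ft_force: [-1.4, -0.0, 4.3]
grip_width: 0.0108
grasp_force: 59.0
```

Emit:
move_arm([
  [0, 0, 0, 0, 0, 0, 0],
  [0, 8, 0, 0, 0, 0, 0],
  [0, 8, 0, 0, 0, 0, 0],
  [0, 0, 0, -25, 0, 0, 0],
  [0, 0, 0, -25, 0, 0, 0],
  [0, 0, 0, -25, 0, 0, 0],
  [0, 0, 0, -25, 0, 0, 0],
  [0, 0, 0, 0, 0, 0, 0],
  [0, 0, 0, 0, 0, 0, 0],
])

```text
clock: 63.25
eef_pos: [0.503, 0.1501, 0.1384]
tool_rot: [0.392, 0.92, 0.001, 0.002]
ft_force: [0.1, 0.4, -0.3]
grip_width: 0.0117
grasp_force: 58.6
```

```bash
python3 - <<'E'
from plan import *
plan(.53,.288,.1,np.pi*.75+.1)
E
```

```text
az -6.9 deg | after turn tx 66.3 ty 123.9 tz 38.4 | pos [0.503  0.1501 0.1384] 2.336 F [ 0.1  0.4 -0.3] w 0.0117 t 63.2 tilt [0.005 0.   ]
```

Emit:
move_arm([
  [0, 0, 0, 0, 0, 0, -6.9],
  [0, 13.3, 24.8, 0, 0, 0, 0],
  [0, 13.3, 24.8, 0, 0, 0, 0],
  [0, 13.3, 24.8, 0, 0, 0, 0],
  [0, 13.3, 24.8, 0, 0, 0, 0],
  [0, 13.3, 24.8, 0, 0, 0, 0],
  [0, 0, 0, 0, 0, 0, 0],
  [0, 0, 0, 0, 0, 0, 0],
])

```text
clock: 63.92
eef_pos: [0.5278, 0.2885, 0.1344]
tool_rot: [0.335, 0.942, -0.002, -0.0]
ft_force: [-0.0, -1.1, -0.9]
grip_width: 0.0105
grasp_force: 58.8
```

Emit:
move_arm([
  [0, 0, 0, 25, 0, 0, 0],
  [0, 0, 0, 25, 0, 0, 0],
  [0, 0, 0, 20, 0, 0, 0],
  [0, 0, 0, 15, 0, 0, 0],
  [0, 0, 0, 7, 0, 0, 0],
  [0, 0, 0, 4, 0, 0, 0],
  [0, 0, 0, 0, 0, 0, 0],
  [0, 0, 0, 0, 0, 0, 0],
])

```text
clock: 64.58
eef_pos: [0.5292, 0.2865, 0.0411]
tool_rot: [0.337, 0.942, -0.0, 0.001]
ft_force: [0.1, -0.5, -0.7]
grip_width: 0.0111
grasp_force: 59.0
```

Emit:
move_arm([
  [0.5, 0, 0, 0, 0, 0, 0],
  [0.5, 0, 0, 0, 0, 0, 0],
  [0.5, 0, 0, 0, 0, 0, 0],
  [0.5, 0, 0, -25, 0, 0, 0],
  [0.5, 0, 0, -30, 0, 0, 0],
  [0.5, 0, 0, -30, 0, 0, 0],
  [0.5, 0, 0, -30, 0, 0, 0],
  [0.5, 0, 0, 0, 0, 0, 0],
  [0.5, 0, 0, 0, 0, 0, 0],
])

```text
clock: 65.33
eef_pos: [0.5308, 0.2884, 0.1586]
tool_rot: [0.336, 0.942, 0.002, 0.003]
ft_force: [0.1, -0.1, 0.5]
grip_width: 0.0426
grasp_force: 0.0
```

```bash
python3 - <<'E'
from plan import *
p=(.6453,.1281)
o=bot.get_obs(); f=.785-.07; g=phi(o); d=np.array(p)-o["eef_pos"][:2]; print("az",-np.degrees(f-g),1000*(d@[np.cos(f),np.sin(f)]),1000*(d@[np.sin(f),-np.cos(f)]),o["eef_pos"],g)
E
```

```text
az 99.75812757031532 -18.61086937519906 196.14650121306778 [0.53075588 0.28841051 0.1585558 ] 2.4561077817265335
```

Emit:
move_arm([
  [0.5, 0, 0, 0, 0, 0, 6.65],
  [0.5, 0, 0, 0, 0, 0, 6.65],
  [0.5, 0, 0, 0, 0, 0, 6.65],
  [0.5, 0, 0, 0, 0, 0, 6.65],
  [0.5, 0, 0, 0, 0, 0, 6.65],
  [0.5, 0, 0, 0, 0, 0, 6.65],
  [0.5, 0, 0, 0, 0, 0, 6.65],
  [0.5, 0, 0, 0, 0, 0, 6.65],
  [0.5, 0, 0, 0, 0, 0, 6.65],
  [0.5, 0, 0, 0, 0, 0, 6.65],
])

```text
clock: 66.17
eef_pos: [0.5282, 0.287, 0.1538]
tool_rot: [0.799, 0.601, -0.001, 0.001]
ft_force: [-0.6, 0.6, 0.8]
grip_width: 0.0426
grasp_force: 0.0
```

Emit:
move_arm([
  [0.5, 0, 0, 0, 0, 0, 6.65],
  [0.5, 0, 0, 0, 0, 0, 6.65],
  [0.5, 0, 0, 0, 0, 0, 6.65],
  [0.5, 0, 0, 0, 0, 0, 6.65],
  [0.5, 0, 0, 0, 0, 0, 6.65],
  [0.5, -2.7, 28, 0, 0, 0, 0],
  [0.5, -2.7, 28, 0, 0, 0, 0],
  [0.5, -2.7, 28, 0, 0, 0, 0],
  [0.5, -2.7, 28, 0, 0, 0, 0],
  [0.5, -2.7, 28, 0, 0, 0, 0],
])

```text
clock: 67.0
eef_pos: [0.6103, 0.1717, 0.1541]
tool_rot: [0.937, 0.35, -0.001, 0.001]
ft_force: [0.6, 0.3, -0.3]
grip_width: 0.0429
grasp_force: 0.0
```

Emit:
move_arm([
  [0.5, -2.7, 28, 0, 0, 0, 0],
  [0.5, -2.7, 28, 0, 0, 0, 0],
  [0.5, 0, 0, 0, 0, 0, 0],
  [0.5, 0, 0, 0, 0, 0, 0],
  [0.5, 0, 0, 0, 0, 0, 0],
])

```text
clock: 67.42
eef_pos: [0.6424, 0.1271, 0.1545]
tool_rot: [0.937, 0.35, -0.001, 0.0]
ft_force: [-0.9, 0.9, 0.0]
grip_width: 0.0425
grasp_force: 0.0
```

```bash
python3 - <<'E'
from plan import *
from soft import *
plan(.6453,.1281,.038,.785-.06)
ims={"scene":bot.camera("scene")}
LOC["top"]=LOC["scene"]=np.array([.5755,-.0638,-.036])
schk(ims,"purple",cams=("scene",))
E
```

```text
az -0.6 deg | after turn tx 2.8 ty 1.2 tz 116.5 | pos [0.6424 0.1271 0.1545] 0.7148 F [-0.9  0.9  0. ] w 0.0425 t 67.4 tilt [-0.002 -0.001]
purple ('scene',) err [0.6 0.1] yaw err -0.034 cost 48.9 309 world [645.02 127.94  -7.05]
```

Emit:
move_arm([
  [0.5, 2.8, 1.2, 30, 0, 0, 0],
  [0.5, 0, 0, 30, 0, 0, 0],
  [0.5, 0, 0, 30, 0, 0, 0],
  [0.5, 0, 0, 18, 0, 0, 0],
  [0.5, 0, 0, 8, 0, 0, 0],
  [0.5, 0, 0, 0, 0, 0, 0],
  [0, 0, 0, 0, 0, 0, 0],
  [0, 0, 0, 0, 0, 0, 0],
  [0, 0, 0, 0, 0, 0, 0],
  [0, 0, 0, 0, 0, 0, 0],
])

```text
clock: 68.3
eef_pos: [0.648, 0.129, 0.0425]
tool_rot: [0.937, 0.35, 0.003, 0.0]
ft_force: [0.9, 2.3, 4.1]
grip_width: 0.0107
grasp_force: 60.7
```

Emit:
move_arm([
  [0, 0, 0, 0, 0, 0, 0],
  [0, 8, 0, 0, 0, 0, 0],
  [0, 8, 0, 0, 0, 0, 0],
  [0, 0, 0, -25, 0, 0, 0],
  [0, 0, 0, -25, 0, 0, 0],
  [0, 0, 0, -25, 0, 0, 0],
  [0, 0, 0, -25, 0, 0, 0],
  [0, 0, 0, -25, 0, 0, 0],
  [0, 0, 0, 0, 0, 0, 0],
  [0, 0, 0, 0, 0, 0, 0],
])

```text
clock: 69.13
eef_pos: [0.6596, 0.1384, 0.1673]
tool_rot: [0.937, 0.35, 0.003, 0.001]
ft_force: [-0.3, -0.3, -0.8]
grip_width: 0.0109
grasp_force: 60.2
```

```bash
python3 - <<'E'
from plan import *
plan(.43,.30,.1,.825)
E
```

```text
az -6.3 deg | after turn tx -37.0 ty -278.3 tz 67.3 | pos [0.6596 0.1384 0.1673] 0.7148 F [-0.3 -0.3 -0.8] w 0.0109 t 69.1 tilt [ 0.006 -0.001]
```

Emit:
move_arm([
  [0, 0, 0, 0, 0, 0, -6.3],
  [0, -4.1, -30.9, 0, 0, 0, 0],
  [0, -4.1, -30.9, 0, 0, 0, 0],
  [0, -4.1, -30.9, 0, 0, 0, 0],
  [0, -4.1, -30.9, 0, 0, 0, 0],
  [0, -4.1, -30.9, 0, 0, 0, 0],
  [0, -4.1, -30.9, 0, 0, 0, 0],
  [0, -4.1, -30.9, 0, 0, 0, 0],
  [0, -4.1, -30.9, 0, 0, 0, 0],
  [0, -4.1, -30.9, 0, 0, 0, 0],
])

```text
clock: 69.97
eef_pos: [0.4267, 0.2997, 0.1627]
tool_rot: [0.916, 0.401, -0.001, 0.001]
ft_force: [0.6, 0.2, -0.2]
grip_width: 0.011
grasp_force: 60.2
```

Emit:
move_arm([
  [0, 0, 0, 0, 0, 0, 0],
  [0, 0, 0, 0, 0, 0, 0],
  [0, 0, 0, 30, 0, 0, 0],
  [0, 0, 0, 30, 0, 0, 0],
  [0, 0, 0, 25, 0, 0, 0],
  [0, 0, 0, 20, 0, 0, 0],
  [0, 0, 0, 10, 0, 0, 0],
  [0, 0, 0, 5, 0, 0, 0],
  [0, 0, 0, 0, 0, 0, 0],
  [0, 0, 0, 0, 0, 0, 0],
])

```text
clock: 70.8
eef_pos: [0.4302, 0.2995, 0.0449]
tool_rot: [0.916, 0.4, 0.001, 0.001]
ft_force: [0.9, 0.2, -0.4]
grip_width: 0.011
grasp_force: 60.2
```

Emit:
move_arm([
  [0, 0, 0, 0.7, 0, 0, 0],
  [0.5, 0, 0, 0, 0, 0, 0],
  [0.5, 0, 0, 0, 0, 0, 0],
  [0.5, 0, 0, 0, 0, 0, 0],
  [0.5, 0, 0, -25, 0, 0, 0],
  [0.5, 0, 0, -30, 0, 0, 0],
  [0.5, 0, 0, -35, 0, 0, 0],
  [0.5, 0, 0, -35, 0, 0, 0],
  [0.5, 0, 0, -35, 0, 0, 0],
  [0.5, 0, 0, 0, 0, 0, 0],
])

```text
clock: 71.63
eef_pos: [0.4324, 0.3027, 0.2117]
tool_rot: [0.916, 0.401, 0.007, -0.001]
ft_force: [0.8, 0.7, 0.6]
grip_width: 0.0425
grasp_force: 0.0
```

Emit:
move_arm([
  [0.5, -27.7, 21.6, 0, 0, 0, 0],
  [0.5, -27.7, 21.6, 0, 0, 0, 0],
  [0.5, -27.7, 21.6, 0, 0, 0, 0],
  [0.5, -27.7, 21.6, 0, 0, 0, 0],
  [0.5, -27.7, 21.6, 0, 0, 0, 0],
  [0.5, -27.7, 21.6, 0, 0, 0, 0],
  [0.5, -27.7, 21.6, 0, 0, 0, 0],
  [0.5, -27.7, 21.6, 0, 0, 0, 0],
  [0.5, -27.7, 21.6, 0, 0, 0, 0],
  [0.5, -27.7, 21.6, 0, 0, 0, 0],
])

```text
clock: 72.47
eef_pos: [0.3992, -0.0514, 0.2043]
tool_rot: [0.916, 0.401, 0.001, 0.001]
ft_force: [0.3, 0.1, -0.2]
grip_width: 0.0425
grasp_force: 0.0
```

Emit:
move_arm([
  [0.5, 0, 0, 0, 0, 0, 0],
  [0.5, 0, 0, 0, 0, 0, 0],
])

```text
clock: 72.63
eef_pos: [0.3994, -0.0513, 0.2042]
tool_rot: [0.917, 0.399, 0.001, 0.001]
ft_force: [-0.2, 1.1, 0.5]
grip_width: 0.0426
grasp_force: 0.0
```

```bash
python3 - <<'E'
from plan import *
from chk import *
import pickle
ims={"top":bot.camera("top"),"scene":bot.camera("scene")}; pickle.dump(ims,open("m4.pkl","wb"))
rr={"top":(95,205,98,102),"scene":(405,245,98,98)}
pc=np.array([.479,.3337]); a=-.048
for q,x0 in(("green",(.524,.382,-.44)),("yellow",(.53,.288,.1)),("purple",(.43,.3,.04))):
    for n in ims:
        m=seg(ims[n],q,n,rr[n])
        if m.sum()<100: print(q,n,"hidden",m.sum()); continue
        f=fitleaf({n:m},q,x0,EX[q],.002,False); d=f[1][:2]-pc*1000
        print(q,n,f,"in pad",np.round([np.cos(a)*d[0]+np.sin(a)*d[1],-np.sin(a)*d[0]+np.cos(a)*d[1]],1))
LO[:]=[.5755,-.0638,-.036]; w=seat(0,87); rm=models()["rack"]+[(box(0,22,58,84),40,75)]; c,s=np.cos(LO[2]),np.sin(LO[2])
for n in ims:
    u=proj(n,[[*w,.05]])[0]
    rs=[r for r in bot.outline_of("rack",n) if r["pixels"][int(u[1])-3:int(u[1])+4,int(u[0])-3:int(u[0])+4].any()]
    if rs:
        f,k=fit({n:rs[0]["pixels"].astype(np.float32)},rm,(w[0],w[1],LO[2]),.012); d=f[:2]-LO[:2]
        print("rack",n,np.round(1000*np.array([c*d[0]+s*d[1],-s*d[0]+c*d[1]]),1),k)
E
```

```text
green top (np.float64(28.5625), array([524.1 , 381.64, -45.35])) in pad [42.7 50. ]
green scene (np.float64(29.75), array([523.85, 381.7 , -45.64])) in pad [42.5 50.1]
yellow top (np.float64(35.0), array([528.8 , 286.43,  10.08])) in pad [ 52.  -44.8]
yellow scene (np.float64(45.0), array([528.46, 287.05,  13.04])) in pad [ 51.6 -44.2]
purple top (np.float64(54.1875), array([429.85, 297.93,   3.42])) in pad [-47.4 -38.1]
purple scene (np.float64(44.0), array([429.38, 298.64,   3.15])) in pad [-47.9 -37.4]
rack top [ 3.3 87.5] 1.10561203956604
rack scene [ 5.3 87. ] 0.11134220659732819
```

```bash
python3 -c "
from workcell import bot
print(bot.job_done())"
```

```text
the job is handed in; nothing more can be done
None
```

I handed the job in at about 73 s: the green, yellow and purple leaves (red was absent) were pressed onto their edges together and are back flat on the pad, and the rack is slid home against the end stop. By my measurements it all sits within tolerance, but no verdict came back; the closest margins are the rack's sideways offset (3 to 5 mm against a 6 mm limit) and the green leaf's fit (the top camera put it up to about 3 mm out, its limit; the other camera and the press contact agreed with a seated leaf).

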